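# Clear the kiln shelf and build a column of saggars

## Task

Take the scraper block and sweep every broken sherd off the kiln shelf into the catch tray at its open near edge (push the sherds with the scraper, never touch them with the fingers), then stand the scraper back on the middle of its cork pad. After that, stack all the saggars in any order in one square column in the middle of the clean shelf, their long sides parallel to the shelf's side rims, and leave the mug, jars and bowl where they are.

Things in the scene. Friction and masses are not known exactly. Their poses are not given: they have to be found in the camera images.
- stand: fixed steel stand carrying a pale kiln shelf 240 (stand x) x 200 mm (y), top face 60 mm above the table. A rim 8 mm thick, 13 mm above that face, runs just outside both sides and the far end (x = +120 mm); the near edge, x = -120 mm, is open over a catch tray. Origin on the table under the shelf's middle; x points from tray to far rim, y left, z up
- shelf_mid (a point): middle of the shelf's flat upper face, 60 mm above the table, axes as the stand's
- tray_mid (a point): middle of the floor of the steel catch tray fixed to the stand: inside from x = -124 to -245 mm and y = -100 to 100 mm of the stand, floor 4 mm above the table, walls up to 64 mm; what is pushed over the shelf's open near edge falls into it
- pad: fixed cork pad lying on the table, 90 x 110 x 4 mm, the scraper's place; origin at the centre of its underside
- scraper: loose scraper block, 180 g nominally, stands on its straight steel edge: foot 30 mm thick (its x) by 70 mm wide (its y) and 28 mm high; above the foot a wooden grip 22 mm thick (x), 52 mm wide (y), from 26 to 68 mm high. Both broad faces (+x and -x) can push. Origin at the centre of its underside, z up
- saggar_0: closed saggar (lidded buff fireclay box, lid fixed), 92 mm long (its x) by 62 mm wide (its y) by 36 mm high, flat top and bottom, about 250 g; origin at the centre of its underside; may be absent
- saggar_1: closed saggar (lidded buff fireclay box, lid fixed), 92 mm long (its x) by 62 mm wide (its y) by 40 mm high, flat top and bottom, about 250 g; origin at the centre of its underside; may be absent
- saggar_2: closed saggar (lidded buff fireclay box, lid fixed), 92 mm long (its x) by 62 mm wide (its y) by 44 mm high, flat top and bottom, about 250 g; origin at the centre of its underside; may be absent
- saggar_3: closed saggar (lidded buff fireclay box, lid fixed), 92 mm long (its x) by 62 mm wide (its y) by 48 mm high, flat top and bottom, about 250 g; origin at the centre of its underside; may be absent
- sherd_0: loose flat sherd of a broken pot, irregular, about 42 x 32 mm and 7 mm thick, about 30 g, red clay, dark glaze on top, lies on the shelf; origin near its middle on its underside; may be absent
- sherd_1: loose flat sherd of a broken pot, irregular, about 42 x 32 mm and 7 mm thick, about 30 g, red clay, dark glaze on top, lies on the shelf; origin near its middle on its underside; may be absent
- sherd_2: loose flat sherd of a broken pot, irregular, about 42 x 32 mm and 7 mm thick, about 30 g, red clay, dark glaze on top, lies on the shelf; origin near its middle on its underside; may be absent
- sherd_3: loose flat sherd of a broken pot, irregular, about 42 x 32 mm and 7 mm thick, about 30 g, red clay, dark glaze on top, lies on the shelf; origin near its middle on its underside; may be absent
- sherd_4: loose flat sherd of a broken pot, irregular, about 42 x 32 mm and 7 mm thick, about 30 g, red clay, dark glaze on top, lies on the shelf; origin near its middle on its underside; may be absent
- mug: bystander: mug with handle, about 110 mm across and 91 mm high
- jar: bystander: screw-lid jar, 50 mm across, 62 mm high
- bowl: bystander: tea bowl, 132 mm across, 76 mm high
- small_jar: bystander: screw-lid jar, 50 mm across, 60 mm high
Things that resemble listed ones, but are neither listed nor needed, are in the scene too. What is shaped like the saggar_2 but green or turquoise is not meant.

How it is judged:
By the outcome, as a careful person would: the job done as asked, in the order asked, and still so for the second after the job is handed in, with the robot touching nothing.
Of sherd_0, sherd_1, sherd_2, sherd_3, sherd_4 only 4 to 5 are there at a start; the rules pass over those that are not, and their reading is None.
Of saggar_0, saggar_1, saggar_2, saggar_3 only 3 to 4 are there at a start; the rules pass over those that are not, and their reading is None.
At some moment in a run one of sherd_0, sherd_1, sherd_2, sherd_3, sherd_4, saggar_0, saggar_1, saggar_2, saggar_3 may be knocked a few centimetres aside while the robot is not near it.
Once in a run the grip may slacken for a moment while it holds something.
It also fails if it takes over 210 s, if anything falls off the work surface, if the arm or the gripper's body presses on something with over 40 N, if the wrist force passes 120 N, or if a joint passes its speed limit or range.

## Robot

A 7-joint arm with a two-finger parallel gripper is mounted at the origin on the work surface; the furniture and walls round the work are solid. World frame = base frame: x ahead of the robot, y to its left, z up, the work surface at z = 0. Lengths are in mm, angles in rad, forces in N, time in s.
With the tool pointing down it reaches from about 400 to 875 mm from the base axis. Payload 4.4 kg.
Tool frame: the origin (TCP) lies at the very end of the fingers, on their centre line; the grasp point (between the pads) lies 19 mm behind it; z points along the fingers, y is the line along which they close (so a half turn about z gives the same grasp; the last joint's range is limited). The gripper opens to 85 mm and grips with 20 to 120 N. Pads are 22 mm wide; open, the fingers measure 114 mm over their backs; the gripper's body (76 mm by 85 mm) begins 54 mm behind the grasp point. The pads swing forward as they close: fully open they stand 13 mm farther back than shut.
Start: joints at [-1.21, 0.628, 0.038, 1.517, -0.027, 0.996, -0.02], TCP at [269.053, 591.716, 231.313] pointing down, gripper open.
Joint ranges: [-3.06, 3.06], [-0.37, 2.12], [-1.25, 1.32], [0.18, 2.47], [-1.1, 4.24], [0.23, 1.98], [-2.94, 2.94]. Speed limits (rad/s): [2.57, 2.57, 3.14, 3.14, 3.14, 3.14, 3.14].

## Interface

Orientations are given as [roll, pitch, yaw] about the fixed x, y, z axes, in that order (R = Rz(yaw) Ry(pitch) Rx(roll)).
In Python, from cell import monitor, viewer, workorder gives the robot as it stands.
- The arm moves only by the tool arm_command, never from a script. Its argument "series" is one flat list of numbers, 5 for each row, row after row: the opening in per cent of the stroke, from 0 (shut) to 100 (fully open), then the shift along the tool's x, y, z in cm, then the turn about the tool's z in degrees. In form: [claw, x, y, z, roll, claw, x, y, z, roll, ...]. A call has exactly 5 rows; each row is the pose to reach, as a shift and turn from the pose commanded when the call began, along the tool's axes at that moment; what a row does not reach only later rows make up. A row lasts 1/12 s, in which the tool goes at most 41.7 mm and 7.16 degrees, less where a joint would pass 70% of its speed; a pose out of reach is approached as far as the arm can. A call with a gripper value outside its range is refused whole. The fingers move at their own pace and stop on an object; the grip force is fixed at half the most. Time passes only in rows, so rows that repeat a pose let the fingers close, or fill a call up. It gives the time, the measured TCP pose, the force, the opening and the grip force at its end, in the units of the state.
- monitor.read_state(): the state, without advancing time (a new reading comes with each control period).
- viewer.get_image(name): name is "side" or "top" or "wrist"; returns (picture, depth): 420x560x3 uint8, red, green, blue; 420x560 float32, mm along the optical axis (not along the pixel's ray), 0 where there is no reading.
- viewer.camera_model(name): a dict with "mtx" (3x3 intrinsics, pixels), "R" (3x3) and "t" (3): a world point X has camera coordinates R X + t. Camera axes: x right, y down, z forward; pixel columns grow to the right and rows downward; lengths in mm; the calibration is good to about 2 mm. A picture is of the moment at which its call begins: read the wrist's pose just before it. camera_model takes no time and is no camera call; for the wrist camera it gives the pose at the moment of the call.
- workorder.finish_job(): hands the job in; it is judged then, once.
The state is a dict: "clock": time; "qpos": joint angles; "qd": joint speeds; "tau": joint torques, N m; "eef_pos": TCP position; "tool_rot": TCP orientation; "force": force on the tool from outside, world axes, zero at the start; "torque": the same for the moment, N m; "width": finger opening in mm; "gripper_force": force on a finger pad.
Only numpy, scipy, OpenCV 4.12 (cv2) and the standard library are available. Lean on these libraries where they do the work, as an engineer would, in place of code of your own. Each camera call takes 0.05 s, during which the arm holds its last target. There are 200 camera calls.

## Working session

There is one attempt and no reset: what is moved stays moved. The work goes in short steps, Python scripts to look and compute and a tool call to move; the robot and the scene stay as the last step left them, time stands still between calls to the robot, and variables do not carry over. Pictures are saved under pics/ and viewed, at most 14 in all, crops included, and the job is handed in when it is done.

Besides the shell and the picture viewer there is one more tool, called after "Emit:" as name(argument=value, ...), one argument or row to a line, values as JSON. arm_command: Moves the arm, as the interface text tells. Its arguments: {"type":"object","properties":{"series":{"type":"array","items":{"type":"number"}}},"required":["series"]}

```bash
mkdir -p pics; ls
python3 - <<'E'
from cell import monitor, viewer, workorder
import cv2, numpy as np
s=monitor.read_state()
print({k:np.round(v,3).tolist() for k,v in s.items()})
for n in ["side","top"]:
    p,d=viewer.get_image(n); cv2.imwrite(f"pics/{n}0.png",p[:,:,::-1]); np.save(f"pics/{n}0.npy",d)
    m=viewer.camera_model(n); print(n,{k:np.round(v,4).tolist() for k,v in m.items()})
E
```

```text
pics
{'clock': 0.0, 'qpos': [-1.21, 0.629, 0.038, 1.518, -0.027, 0.996, -0.02], 'qd': [-0.001, -0.0, 0.001, 0.001, 0.0, -0.001, 0.001], 'tau': [-0.0, -56.339, 1.226, -19.345, 0.011, 0.01, 0.0], 'eef_pos': [268.784, 591.136, 230.403], 'tool_rot': [-3.14, 0.0, 2.715], 'force': [-0.377, 0.762, -0.009], 'torque': [-0.026, -0.002, 0.003], 'gripper_force': 0.0, 'width': 85.618}
side {'mtx': [[390.2052, 0.0, 285.0101], [0.0, 390.2052, 205.2952], [0.0, 0.0, 1.0]], 'R': [[0.5828, 0.8126, -0.0085], [0.712, -0.5156, -0.4768], [-0.3918, 0.2718, -0.879]], 't': [-276.5717, -322.7809, 1352.0706]}
top {'mtx': [[485.4012, 0.0, 274.0846], [0.0, 485.4012, 199.7322], [0.0, 0.0, 1.0]], 'R': [[0.0017, -0.9996, -0.0289], [-0.9948, 0.0013, -0.1023], [0.1023, 0.0289, -0.9943]], 't': [29.0287, 475.469, 1241.7216]}
```

View pics/top0.png

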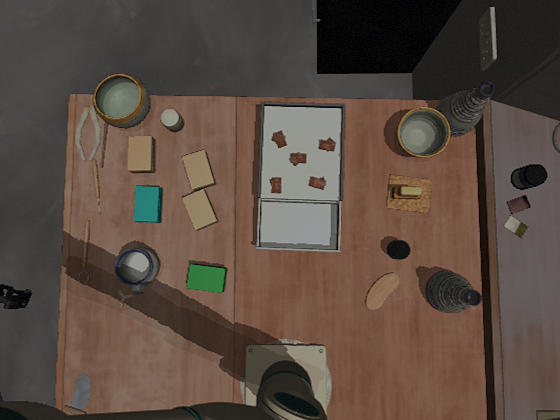

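View pics/side0.png

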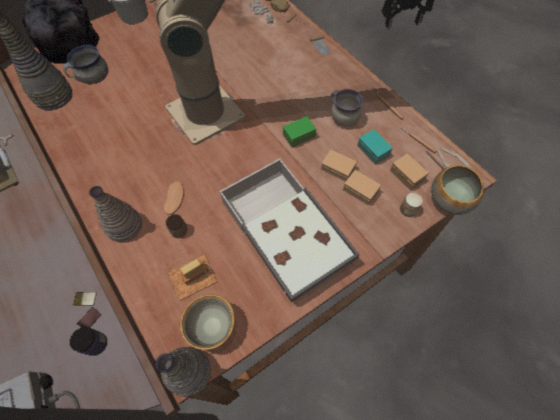

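The top view shows five red sherds on the shelf at (279,139), (327,145), (298,158), (276,185) and (317,183). The tray is at (298,222).

Candidates for what I want:
- **Scraper:** the wooden grip on the cork pad at (405,191). The flat tan oval at (382,290) is only a look-alike.
- **Saggars:** the buff boxes at (141,154), (198,169) and (199,209). The turquoise box at (147,203) and green box at (207,277) are decoys.

Next I measure them all.

```bash
cat > h.py <<'E'
from cell import monitor, viewer, workorder
import cv2, numpy as np
def cam(n):
    m=viewer.camera_model(n); return [np.array(m[k],float) for k in("mtx","R","t")]
def ray(n,uv,z,c=None):
    K,R,t=c or cam(n); uv=np.atleast_2d(np.array(uv,float))
    d=np.c_[uv,np.ones(len(uv))]@np.linalg.inv(K).T@R; o=-R.T@t
    return o+d*((z-o[2])/d[:,2])[:,None]
def cloud(n,dep):
    K,R,t=cam(n); v,u=np.mgrid[:dep.shape[0],:dep.shape[1]]
    p=np.stack([u,v,np.ones_like(u)],-1)@np.linalg.inv(K).T*dep[...,None]
    return (p-t)@R
def rect(n,mask,z,amin=100):
    out=[]
    for c in cv2.findContours(mask.astype(np.uint8),cv2.RETR_EXTERNAL,cv2.CHAIN_APPROX_NONE)[0]:
        if cv2.contourArea(c)<amin: continue
        w=ray(n,c[:,0,:],z)[:,:2].astype(np.float32)
        (x,y),(a,b),th=cv2.minAreaRect(w)
        if a<b: a,b,th=b,a,th+90
        out.append((c.reshape(-1,2).mean(0).round().astype(int).tolist(),round(x,1),round(y,1),round(a,1),round(b,1),round((th+90)%180-90,1)))
    return out   # pixel, centre, long, short, angle of the long side (deg)
def snap(n,name=None):
    s=monitor.read_state(); p,d=viewer.get_image(n)
    if name: cv2.imwrite(f"pics/{name}.png",p[:,:,::-1])
    return p,d
def go(x,y,z,yaw,s=None):
    "tool shift (cm) and turn (deg) from the measured pose to world x,y,z,yaw(deg); half turn allowed"
    s=s or monitor.read_state(); p=np.array(s["eef_pos"]); yw=s["tool_rot"][2]
    R=np.array([[np.cos(yw),np.sin(yw),0],[np.sin(yw),-np.cos(yw),0],[0,0,-1]])
    d=R.T@(np.array([x,y,z])-p)/10
    tn=-((yaw-np.degrees(yw)+180)%360-180)
    return np.round(d,2).tolist(), round(tn,1)
E
python3 - <<'E'
from h import *
p=cv2.imread("pics/top0.png"); d=np.load("pics/top0.npy"); hsv=cv2.cvtColor(p,cv2.COLOR_BGR2HSV); P=cloud("top",d)
for q in [(141,154),(198,169),(199,209),(147,203),(405,191),(405,178),(300,125),(298,222),(298,158),(120,95),(440,270),(465,110),(423,112),(300,104)]:
    print(q,hsv[q[1],q[0]],P[q[1],q[0]].round(1))
H,S,V=cv2.split(hsv)
for q in [(141,154),(198,169),(199,209)]:
    z=P[q[1],q[0],2]
    m=(abs(P[...,2]-z)<8)&(S>70)&(V>100)
    lab=cv2.connectedComponents(m.astype(np.uint8))[1]
    print(q,round(z,1),rect("top",lab==lab[q[1],q[0]],z))
m=(abs(P[...,2]-60)<9)&(S<60)&(V>130); lab=cv2.connectedComponents(m.astype(np.uint8))[1]
print("shelf",rect("top",lab==lab[125,300],60,3000))
m=(H<12)&(S>90)&(P[...,2]>55)&(P[...,2]<80); m[:, :250]=0;m[:,350:]=0;print("sherds",rect("top",m,66,40))
m=(P[...,2]>50)&(P[...,2]<85); m[:170]=0;m[215:]=0;m[:,:385]=0;m[:,435:]=0; print("grip",rect("top",m,68,40))
m=(P[...,2]>15)&(P[...,2]<45); m[:170]=0;m[215:]=0;m[:,:385]=0;m[:,435:]=0; print("foot",rect("top",m,28,40))
m=(P[...,2]>-5)&(H<25)&(H>8)&(S>100)&(V>120); m[:170]=0;m[216:]=0;m[:,:380]=0;m[:,437:]=0; print("pad",rect("top",m,4,100))
c=cv2.resize(p[90:260,240:440],None,fx=3.5,fy=3.5,interpolation=cv2.INTER_CUBIC); cv2.imwrite("pics/c1.png",c)
E
```

```text
(141, 154) [ 17  94 147] [594.  376.8  44.7]
(198, 169) [ 18  83 147] [554.7 227.2  40. ]
(199, 209) [ 19  82 149] [450.3 223.2  37.5]
(147, 203) [ 87 181 127] [465.3 357.3  44.7]
(405, 191) [ 25  95 148] [ 492.1 -299.1   72.4]
(405, 178) [ 15 130 131] [ 534.8 -316.3    4.5]
(300, 125) [ 43  12 152] [664.9 -38.3  60.4]
(298, 222) [ 90   5 153] [418.6 -33.5   1.6]
(298, 158) [  9 132  79] [577.2 -32.6  69.4]
(120, 95) [ 53  31 133] [764.9 450.7   8.7]
(440, 270) [  9 124  70] [ 293.9 -402.6   -4.1]
(465, 110) [23 16 63] [ 678.9 -430.5  138.8]
(423, 112) [38 32 63] [ 697.2 -353.    60. ]
(300, 104) [120   3  84] [716.8 -38.2  72. ]
(141, 154) 44.7 [([139, 153], 596.9, 381.6, 90.3, 61.3, -0.2)]
(198, 169) 40.0 [([198, 169], 554.0, 227.6, 93.0, 61.1, 17.1)]
(199, 209) 37.5 [([199, 209], 450.8, 223.2, 91.4, 60.8, 23.4)]
shelf [([301, 153], 593.7, -40.6, 238.1, 196.3, -2.1)]
sherds [([317, 182], 516.3, -80.7, 37.7, 27.7, 73.8), ([276, 185], 510.0, 25.7, 38.3, 25.4, 0.0), ([298, 158], 575.3, -31.4, 38.1, 30.9, 89.8), ([327, 145], 614.3, -106.2, 36.8, 31.5, 78.5), ([279, 139], 626.5, 16.6, 38.7, 31.5, 18.5)]
grip [([410, 191], 493.8, -312.6, 55.0, 22.7, 89.9)]
foot [([404, 195], 494.8, -313.3, 69.4, 31.3, 89.9)]
pad [([412, 195], 496.6, -330.4, 131.2, 119.5, 90.0)]
```

View pics/c1.png

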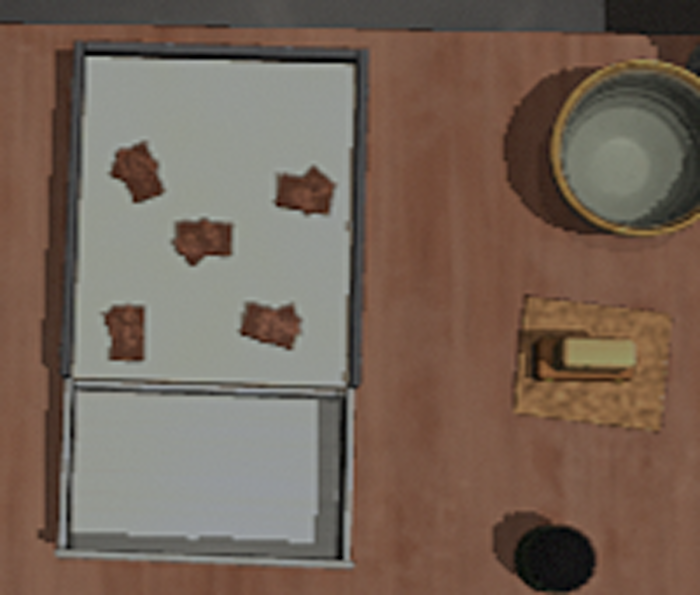

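Five sherds and three saggars are present. Their top heights of about 45, 40 and 37 mm match saggar_2, saggar_1 and saggar_0. The crop confirms the wooden grip on the pad at (598,352), so I turn the tool to yaw 90° and move toward it.

Emit:
arm_command(
  series=[100, 0, 0, 0, 7, 100, 0, 0, 0, 14, 100, 0, 0, 0, 21, 100, 0, 0, 0, 28, 100, 0, 0, 0, 35],
)

```text
clock: 0.52
eef_pos: [268.9, 591.4, 230.8]
tool_rot: [-3.141, 0.001, 2.098]
force: [0.5, -0.7, -1.1]
width: 85.2
gripper_force: 0.0
```

Emit:
arm_command(
  series=[100, 0, 0, 0, 7, 100, 0, 0, 0, 14, 100, 0, 0, 0, 21, 100, 0, 0, 0, 28, 100, 0, 0, 0, 30.6],
)

```text
clock: 0.93
eef_pos: [268.7, 591.5, 230.7]
tool_rot: [-3.141, 0.001, 1.565]
force: [0.8, -0.1, 0.9]
width: 85.3
gripper_force: 0.0
```

Emit:
arm_command(
  series=[100, -3.5, 2, 0, 0, 100, -7, 4, 0, 0, 100, -10.5, 6, 0, 0, 100, -14, 8, 0, 0, 100, -17.5, 10, 0, 0],
)

```text
clock: 1.35
eef_pos: [369.2, 414.8, 231.0]
tool_rot: [-3.141, 0.001, 1.57]
force: [1.5, 0.3, 0.4]
width: 85.4
gripper_force: 0.0
```

Run:
```python
from h import *
s=monitor.read_state(); print(s["clock"],np.round(s["qpos"],2),np.round(s["eef_pos"],1),np.degrees(s["tool_rot"]).round(1))
p=cv2.imread("pics/top0.png"); d=np.load("pics/top0.npy")
c=np.array([(527,295),(672,315),(660,433),(514,415)])/3.5+[240,90]
w=ray("top",c,4); print("pad",w.round(0)[:,:2],w.mean(0).round(1),np.linalg.norm(np.diff(w,axis=0),axis=1).round(0))
for n,f in (("top",None),("side",None)):
    p=cv2.imread(f"pics/{n}0.png"); d=np.load(f"pics/{n}0.npy"); H,S,V=cv2.split(cv2.cvtColor(p,cv2.COLOR_BGR2HSV)); P=cloud(n,d)
    for nm,zz in (("shelf",60),):
        m=((abs(P[...,2]-60)<5)&(S<70)&(V>120)).astype(np.uint8); m=cv2.morphologyEx(m,cv2.MORPH_CLOSE,np.ones((25,25)))
        m=cv2.morphologyEx(m,cv2.MORPH_OPEN,np.ones((9,9)))
        for c in cv2.findContours(m,cv2.RETR_EXTERNAL,cv2.CHAIN_APPROX_NONE)[0]:
            if cv2.contourArea(c)>3000: print(n,cv2.approxPolyDP(c,6,True)[:,0].tolist(), ray(n,cv2.approxPolyDP(c,6,True)[:,0],60)[:,:2].round(0).tolist(), rect(n,m,60,3000))
    # pad
    m=((P[...,2]<12)&(P[...,2]>1)&(S>100)&(V>100)&(H>12)).astype(np.uint8)
    P0=P[...,:2]; m[(abs(P0[...,0]-495)>75)|(abs(P0[...,1]+320)>75)]=0
    m=cv2.morphologyEx(m,cv2.MORPH_CLOSE,np.ones((15,15))); print("pad",n,rect(n,m,4,200))
```

```text
1.35 [-1.13  0.51  0.36  1.79 -0.23  0.88 -0.67] [369.2 414.8 231. ] [-180.    0.   90.]
pad [[ 545. -279.]
 [ 529. -387.]
 [ 440. -375.]
 [ 454. -267.]] [ 492.1 -327.     4. ] [109.  90. 109.]
top [[265, 107], [261, 198], [338, 199], [340, 109]] [[713.0, 52.0], [476.0, 61.0], [473.0, -133.0], [707.0, -141.0]] [([301, 153], 592.8, -40.2, 240.0, 196.7, -2.0)]
pad top [([409, 194], 494.0, -325.7, 110.3, 90.1, 82.6)]
side [[291, 183], [290, 199], [262, 215], [241, 215], [241, 223], [289, 290], [299, 290], [348, 258], [349, 249], [302, 186]] [[437.0, 49.0], [479.0, 15.0], [475.0, -79.0], [440.0, -126.0], [461.0, -140.0], [692.0, -143.0], [707.0, -122.0], [713.0, 34.0], [695.0, 52.0], [464.0, 69.0]] [([294, 236], 574.3, -36.9, 276.1, 208.6, -0.7)]
pad side [([193, 279], 503.5, -327.8, 111.3, 108.9, -9.6)]
```

Emit:
arm_command(
  series=[100, -3.6, 1, 0, 0, 100, -7.2, 2, 0, 0, 100, -10.8, 3, 0, 0, 100, -14.4, 4, 0, 0, 100, -18, 5, 0, 0],
)

```text
clock: 1.77
eef_pos: [418.6, 234.8, 231.1]
tool_rot: [-3.141, 0.0, 1.57]
force: [0.1, -0.4, 1.2]
width: 85.2
gripper_force: 0.0
```

Emit:
arm_command(
  series=[100, -3.6, 1, 0, 0, 100, -7.2, 2, 0, 0, 100, -10.8, 3, 0, 0, 100, -14.4, 4, 0, 0, 100, -18, 5, 0, 0],
)

```text
clock: 2.18
eef_pos: [468.5, 54.8, 231.2]
tool_rot: [-3.141, -0.0, 1.57]
force: [0.6, 0.7, -0.2]
width: 85.4
gripper_force: 0.0
```

Emit:
arm_command(
  series=[100, -3.6, 0.5, 0, 0, 100, -7.2, 1, 0, 0, 100, -10.8, 1.5, 0, 0, 100, -14.4, 2, 0, 0, 100, -18, 2.5, 0, 0],
)

```text
clock: 2.6
eef_pos: [493.1, -125.2, 231.1]
tool_rot: [-3.141, -0.0, 1.57]
force: [1.0, 0.4, 0.8]
width: 85.7
gripper_force: 0.0
```

Emit:
arm_command(
  series=[100, -3.6, 0, 0, 0, 100, -7.2, 0, 0, 0, 100, -10.8, 0, 0, 0, 100, -14.4, 0, 0, 0, 100, -18, 0, 0, 0],
)

```text
clock: 3.02
eef_pos: [492.7, -305.0, 230.9]
tool_rot: [-3.141, -0.001, 1.57]
force: [1.2, 0.1, 0.5]
width: 85.9
gripper_force: 0.0
```

Run:
```python
from h import *
s=monitor.read_state(); print(s["clock"],np.round(s["qpos"],2),np.round(s["eef_pos"],1),np.degrees(s["tool_rot"]).round(1))
p,d=snap("wrist","w1"); P=cloud("wrist",d)
m=(P[...,2]>60)&(P[...,2]<80)&(abs(P[...,0]-494)<60)&(abs(P[...,1]+313)<60)
print("grip",rect("wrist",m,72,200))
m=(P[...,2]>24)&(P[...,2]<80)&(abs(P[...,0]-494)<60)&(abs(P[...,1]+313)<60)
print("foot",rect("wrist",m,32,200))
m=(P[...,2]>2)&(P[...,2]<80)&(abs(P[...,0]-494)<80)&(abs(P[...,1]+320)<80)
print("pad",rect("wrist",m,4,200)); print(go(494,-313,36,90))
```

```text
3.0167 [ 0.26  0.55  0.39  1.73 -0.25  0.91  0.75] [ 492.7 -305.   230.9] [-180.    -0.    89.9]
grip [([280, 195], 490.8, -323.4, 52.8, 21.7, 88.1)]
foot [([280, 185], 490.5, -327.2, 74.8, 31.6, 89.1)]
pad [([281, 194], 490.7, -339.6, 116.6, 98.8, 81.3)]
([0.2, 0.29, 19.56], np.float64(-0.6))
```

View pics/w1.png

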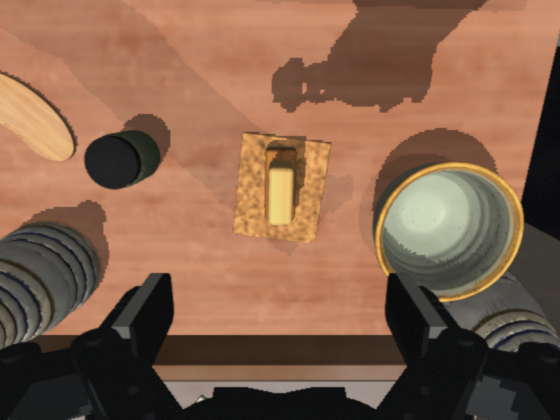

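The wrist view shows the grip at (280,195) on the pad, clear of the jar and bowl. Its world y differs from the top view by about 10 mm, so I look again with the arm settled and cross-check with the side camera.

Run:
```python
from h import *
import time
for i in range(2):
    s=monitor.read_state(); print(np.round(s["eef_pos"],1),np.abs(s["qd"]).max().round(4))
    K,R,t=cam("wrist"); print(K.round(1).tolist(),(-R.T@t).round(1),R.round(3).tolist())
    p,d=snap("wrist"); P=cloud("wrist",d)
m=(P[...,2]>60)&(P[...,2]<80)&(abs(P[...,0]-494)<60)&(abs(P[...,1]+313)<60)
print("grip",rect("wrist",m,72,200), np.median(P[m],0).round(1))
for q in [(200,250),(340,100),(60,200),(280,280)]: print(q,P[q[1],q[0]].round(1))
p,d=snap("side","s1"); P=cloud("side",d); 
m=(P[...,2]>62)&(P[...,2]<82)&(abs(P[...,0]-494)<40)&(abs(P[...,1]+318)<50); print("side grip",rect("side",m,72,20),np.median(P[m],0).round(1))
d=np.load("pics/top0.npy");P=cloud("top",d);m=(P[...,2]>62)&(P[...,2]<82)&(abs(P[...,0]-494)<40)&(abs(P[...,1]+318)<50); print("top grip",rect("top",m,72,20),np.median(P[m],0).round(1))
K,R,t=cam("wrist"); q=R@np.array(monitor.read_state()["eef_pos"])+t; print("tcp px",(K@q/q[2]).round(1))
```

```text
[ 491.1 -315.   231.6] 0.1214
[[365.3, 0.0, 279.0], [0.0, 365.3, 207.3], [0.0, 0.0, 1.0]] [ 491.  -236.8  373.5] [[1.0, -0.011, 0.001], [-0.011, -0.952, 0.307], [-0.002, -0.307, -0.952]]
[ 491.  -311.4  231.3] 0.0697
[[365.3, 0.0, 279.0], [0.0, 365.3, 207.3], [0.0, 0.0, 1.0]] [ 491.  -233.6  373.5] [[1.0, -0.011, 0.0], [-0.011, -0.952, 0.304], [-0.003, -0.304, -0.953]]
grip [([281, 186], 493.0, -307.2, 51.8, 21.4, 89.1)] [ 492.7 -306.3   71.3]
(200, 250) [ 401.9 -397.5   -1.2]
(340, 100) [ 551.  -237.9    1.2]
(60, 200) [ 2.571e+02 -3.378e+02 -2.000e-01]
(280, 280) [ 490.9 -435.6   -1.2]
side grip [([191, 267], 497.3, -314.3, 51.6, 24.7, 88.5)] [ 495.9 -314.2   70.3]
top grip [([411, 190], 494.6, -312.9, 52.4, 20.1, 89.9)] [ 494.6 -314.    70.6]
tcp px [280.9 278.    1. ]
```

The arm overshoots for a moment after fast moves, which explains the mismatch. The settled top and side views agree on (494.5,-313.5). Descending with settle rows.

Emit:
arm_command(
  series=[100, -0.5, 0, 3, 0, 100, -1, 0, 6.5, 0, 100, -1, 0, 9.5, 0, 100, -1, 0, 12, 0, 100, -1, 0, 13, 0],
)

```text
clock: 3.63
eef_pos: [491.8, -309.8, 97.8]
tool_rot: [-3.136, -0.005, 1.572]
force: [0.1, 1.0, 0.9]
width: 85.2
gripper_force: 0.0
```

Emit:
arm_command(
  series=[100, 0, 0, 0, 0, 100, 0, 0, 2, 0, 100, 0, 0, 4, 0, 100, 0, 0, 6, 0, 100, 0, 0, 6.5, 0],
)

```text
clock: 4.05
eef_pos: [493.2, -312.2, 35.5]
tool_rot: [-3.141, -0.001, 1.571]
force: [-1.0, 0.9, 0.5]
width: 85.4
gripper_force: 0.0
```

Emit:
arm_command(
  series=[100, 0, 0, 0, 0, 100, 0, 0, 0, 0, 100, 0, 0, 0, 0, 100, 0, 0, 0, 0, 100, 0, 0, 0, 0],
)

```text
clock: 4.47
eef_pos: [493.9, -313.9, 37.4]
tool_rot: [3.14, 0.001, 1.57]
force: [-0.3, 0.0, 0.2]
width: 85.5
gripper_force: 0.0
```

Emit:
arm_command(
  series=[10, 0, 0, 0, 0, 10, 0, 0, 0, 0, 10, 0, 0, 0, 0, 10, 0, 0, 0, 0, 10, 0, 0, 0, 0],
)

```text
clock: 4.88
eef_pos: [493.1, -313.5, 36.2]
tool_rot: [-3.141, -0.0, 1.57]
force: [-0.7, 0.6, -0.3]
width: 25.2
gripper_force: 0.0
```

Emit:
arm_command(
  series=[10, 0, 0, 0, 0, 10, 0, 0, 0, 0, 10, 0, 0, 0, 0, 10, 0, 0, 0, 0, 10, 0, 0, 0, 0],
)

```text
clock: 5.3
eef_pos: [493.2, -313.6, 36.4]
tool_rot: [3.141, 0.0, 1.57]
force: [0.1, -0.4, 2.0]
width: 21.0
gripper_force: 58.9
```

Scraper gripped (21 mm, 59 N). Lifting, turning to the shelf yaw of -2.1°, and carrying it to the start of the right lane.

Emit:
arm_command(
  series=[10, 0, 0, -2, 0, 10, 0, 0, -5, 0, 10, 0, 0, -8, 2.1, 10, 0, 0, -11, 2.1, 10, 0, 0, -14, 2.1],
)

```text
clock: 5.72
eef_pos: [492.5, -312.9, 177.0]
tool_rot: [-3.14, -0.001, 1.533]
force: [1.1, 0.1, -2.9]
width: 21.4
gripper_force: 58.9
```

Emit:
arm_command(
  series=[10, 2, 1.5, 0, 0, 10, 4.5, 3.5, 0, 0, 10, 7, 5.5, 0, 0, 10, 9.5, 7.5, 0, 0, 10, 12, 9.5, 0, 0],
)

```text
clock: 6.13
eef_pos: [592.9, -195.5, 175.8]
tool_rot: [-3.14, -0.001, 1.533]
force: [0.9, -0.9, -1.9]
width: 21.4
gripper_force: 59.2
```

Emit:
arm_command(
  series=[10, 2.5, 2, 0, 0, 10, 5, 4, 0, 0, 10, 7.5, 6, 0, 0, 10, 9.5, 7.2, 0, 0, 10, 9.9, 7.4, 0, 0],
)

```text
clock: 6.55
eef_pos: [672.7, -93.6, 174.8]
tool_rot: [3.141, -0.005, 1.541]
force: [0.1, 0.3, -2.1]
width: 21.6
gripper_force: 59.0
```

Emit:
arm_command(
  series=[10, 0, 0, 0, 0, 10, 0, 0, 2, 0, 10, 0, 0, 4, 0, 10, 0, 0, 5, 0, 10, 0, 0, 5, 0],
)

```text
clock: 6.97
eef_pos: [667.2, -102.0, 123.4]
tool_rot: [-3.135, -0.0, 1.531]
force: [0.5, 0.5, -2.0]
width: 21.9
gripper_force: 41.0
```

```bash
cat >> h.py <<'E'
SC=np.array([593.5,-40.5]); SY=-2.1
def stand(w):
    a=np.radians(SY); R=np.array([[np.cos(a),-np.sin(a)],[np.sin(a),np.cos(a)]])
    return (np.atleast_2d(w)[:,:2]-SC)@R
def sherds(n="top",name=None):
    p,d=snap(n,name); H,S,V=cv2.split(cv2.cvtColor(p,cv2.COLOR_RGB2HSV)); P=cloud(n,d)
    q=stand(P.reshape(-1,3)).reshape(P.shape[:2]+(2,))
    m=((H<13)|(H>172))&(S>80)&(V<130)&(abs(q[...,1])<104)&(q[...,0]<118)&(q[...,0]>-250)&((P[...,2]>55)&(P[...,2]<82)|(q[...,0]<-120)&(P[...,2]<60))
    for r in rect(n,m,66,25): print("sherd?",r[0],"stand",stand([r[1:3]])[0].round(0),"size",r[3:5])
E
python3 - <<'E'
from h import *
s=monitor.read_state(); print(s["clock"],np.round(s["eef_pos"],1),np.degrees(s["tool_rot"]).round(1),"stand",stand([s["eef_pos"]]).round(1)); print(np.round(s["qpos"],2))
sherds("top","t2")
E
```

```text
6.9667 [ 667.2 -102.   123.4] [-179.6   -0.    87.7] stand [[ 75.9 -58.8]]
[-0.1   0.82  0.37  1.54 -0.35  0.86  0.36]
sherd? [320, 184] stand [-80. -52.] size (30.5, 18.7)
```

View pics/t2.png

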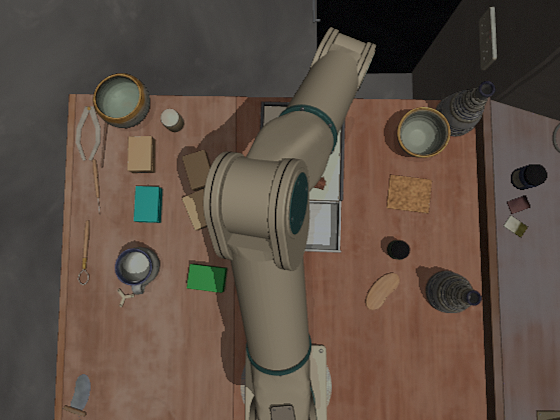

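The arm hides most of the shelf in the top view; the sherd at (320,184) is partly visible. Pad force fell to 41 N, so the slackening may be happening. I hold still and check the scraper in the wrist and side views.

Emit:
arm_command(
  series=[5, 0, 0, 0, 0, 5, 0, 0, 0, 0, 5, 0, 0, 0, 0, 5, 0, 0, 0, 0, 5, 0, 0, 0, 0],
)

```text
clock: 7.43
eef_pos: [670.6, -101.0, 127.0]
tool_rot: [3.141, 0.0, 1.533]
force: [0.4, 0.7, -1.6]
width: 21.3
gripper_force: 62.1
```

Run:
```python
from h import *
s=monitor.read_state(); print(s["clock"],np.round(s["eef_pos"],1),s["width"],s["gripper_force"],"stand",stand([s["eef_pos"]]).round(1))
p,d=snap("wrist"); a,_=snap("side")
P=cloud("wrist",d); m=d>0
a=cv2.resize(a[120:330,150:430],None,fx=2,fy=2)
cv2.imwrite("pics/ws3.png",np.hstack([cv2.resize(p,(400,300)),cv2.resize(a,(400,300))])[:,:,::-1])
```

```text
7.4333 [ 670.6 -101.   127. ] 21.320529979609983 62.068777084350586 stand [[ 79.3 -57.7]]
```

View pics/ws3.png

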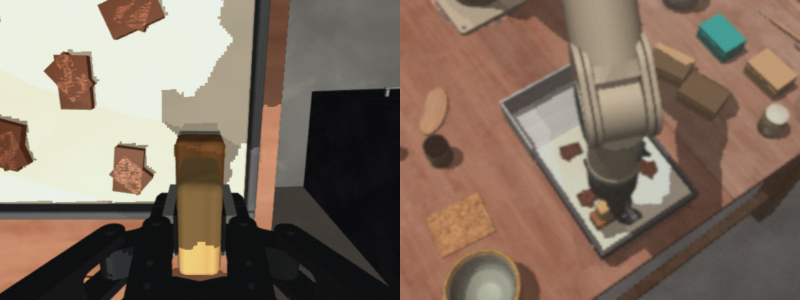

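The wrist half shows the scraper still held at (200,200), upright, with sherds to its left. I confirm its height in the grip from depth.

Run:
```python
from h import *
p,d=snap("wrist"); s=monitor.read_state(); P=cloud("wrist",d); e=np.array(s["eef_pos"])
for r in range(170,390,12): print(r,(P[r,280]-e).round(1), p[r,280])
```

```text
170 [  1.1  34.1 -66.9] [172 161 139]
182 [  0.9  26.9 -66.8] [138 130 111]
194 [  2.   76.9 142.6] [54 35 18]
206 [ 0.8 31.7 -3.6] [110  70  36]
218 [ 0.6 26.3 -3.8] [93 60 32]
230 [ 0.6 26.1  9.7] [76 59 36]
242 [ 0.5 25.4 20.2] [70 55 33]
254 [ 0.5 25.7 31.1] [77 61 36]
266 [ 0.4 23.  34.4] [125  97  59]
278 [ 0.2 19.3 35.7] [134 105  62]
290 [ 0.1 14.7 35.4] [134 104  61]
302 [-0.1 10.5 35.9] [133 103  62]
314 [-0.3  5.6 35.5] [134 104  62]
326 [-0.5  0.7 35.2] [135 105  64]
338 [-0.7 -4.1 35.3] [176 141  82]
350 [-0.8 -8.5 36. ] [237 201 120]
362 [ -1.  -13.6  36. ] [237 201 120]
374 [ -1.2 -18.   36.8] [237 200 120]
386 [  -6.7 -178.5 -127.1] [111  75  55]
```

No slip: the grip top is 35.7 mm above the TCP, so the foot sits 32 mm below it. Lowering to about 1.3 mm over the shelf and sweeping the right lane.

Emit:
arm_command(
  series=[5, 0, 0, 1, 0, 5, 0, 0, 2, 0, 5, 0, 0, 3, 0, 5, 0, 0, 3.3, 0, 5, 0, 0, 3.3, 0],
)

```text
clock: 8.0
eef_pos: [669.4, -100.9, 92.3]
tool_rot: [-3.139, -0.0, 1.533]
force: [-1.2, -0.5, -0.7]
width: 21.4
gripper_force: 62.8
```

Emit:
arm_command(
  series=[5, 0, 0, 0, 0, 5, 0, 0, 0, 0, 5, 0, -0.7, 0, 0, 5, 0, -1.8, 0, 0, 5, 0, -3, 0, 0],
)

```text
clock: 8.42
eef_pos: [639.7, -99.9, 92.9]
tool_rot: [-3.141, 0.0, 1.533]
force: [-0.3, -0.6, -2.0]
width: 21.1
gripper_force: 62.4
```

Emit:
arm_command(
  series=[5, 0, -1.2, 0, 0, 5, 0, -2.4, 0, 0, 5, 0, -3.6, 0, 0, 5, 0, -4.8, 0, 0, 5, 0, -6, 0, 0],
)

```text
clock: 8.83
eef_pos: [579.4, -97.6, 93.3]
tool_rot: [3.141, 0.0, 1.533]
force: [-0.8, -0.5, -1.7]
width: 21.2
gripper_force: 62.4
```

Emit:
arm_command(
  series=[5, 0, -1.2, 0, 0, 5, 0, -2.4, 0, 0, 5, 0, -3.6, 0, 0, 5, 0, -4.8, 0, 0, 5, 0, -6, 0, 0],
)

```text
clock: 9.25
eef_pos: [519.5, -95.4, 93.4]
tool_rot: [3.141, 0.0, 1.533]
force: [0.4, -0.2, -2.3]
width: 21.3
gripper_force: 62.4
```

Emit:
arm_command(
  series=[5, 0, -1.2, 0, 0, 5, 0, -2.4, 0, 0, 5, 0, -3.6, 0, 0, 5, 0, -4.8, 0, 0, 5, 0, -5.1, 0, 0],
)

```text
clock: 9.67
eef_pos: [466.6, -93.3, 93.3]
tool_rot: [-3.139, -0.001, 1.532]
force: [-2.0, -0.0, -2.1]
width: 21.3
gripper_force: 62.6
```

Emit:
arm_command(
  series=[5, 0, 0, 0, 0, 5, 0, 0, 0, 0, 5, 0, 0, -1, 0, 5, 0, 0, -3, 0, 5, 0, 0, -5, 0],
)

```text
clock: 10.08
eef_pos: [469.7, -93.6, 144.0]
tool_rot: [-3.141, 0.0, 1.533]
force: [1.0, -0.3, -2.5]
width: 21.1
gripper_force: 62.4
```

Run:
```python
from h import *
s=monitor.read_state(); print(s["clock"],np.round(s["eef_pos"],1),s["width"],s["gripper_force"],"stand",stand([s["eef_pos"]]).round(1))
print("wrist");sherds("wrist","w4"); print("side");sherds("side"); print("top"); sherds("top")
```

```text
10.0833 [469.7 -93.6 144. ] 21.057376504875652 62.405598163604736 stand [[-121.8  -57.6]]
wrist
sherd? [237, 206] stand [-147.  -51.] size (9.2, 3.8)
sherd? [255, 174] stand [-134.  -30.] size (18.8, 12.7)
sherd? [461, 111] stand [-15.   7.] size (44.1, 35.9)
sherd? [539, 28] stand [26. 53.] size (25.9, 24.5)
sherd? [342, 18] stand [-83.  58.] size (42.6, 19.0)
side
sherd? [322, 237] stand [31. 56.] size (35.2, 28.9)
sherd? [295, 235] stand [-13.  -1.] size (24.2, 16.8)
sherd? [299, 204] stand [-88.  61.] size (36.4, 21.3)
top
sherd? [276, 185] stand [-86.  63.] size (38.3, 25.4)
sherd? [298, 158] stand [-18.   7.] size (35.6, 30.9)
sherd? [279, 139] stand [31. 58.] size (39.6, 29.8)
```

View pics/w4.png

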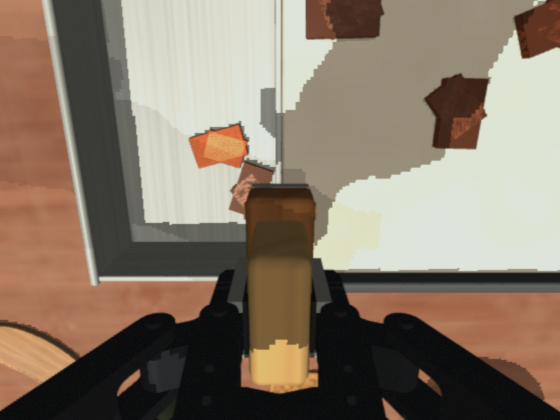

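Both right-lane sherds are over the edge, at (220,147) and (250,185) in the wrist view. Next the left lane.

Emit:
arm_command(
  series=[5, 1, 1.8, 0, 0, 5, 2.3, 4, 0, 0, 5, 3.6, 6.2, 0, 0, 5, 4.9, 8.5, 0, 0, 5, 6.2, 10.7, 0, 0],
)

```text
clock: 10.65
eef_pos: [579.5, -34.5, 142.4]
tool_rot: [-3.14, -0.0, 1.534]
force: [-0.2, -0.2, -1.9]
width: 21.4
gripper_force: 62.6
```

Emit:
arm_command(
  series=[5, 1.3, 2.2, 0, 0, 5, 2.6, 4.5, 0, 0, 5, 3.9, 6.8, 0, 0, 5, 5.2, 9, 0, 0, 5, 5.7, 9.8, 0, 0],
)

```text
clock: 11.07
eef_pos: [681.6, 21.3, 141.7]
tool_rot: [3.14, -0.002, 1.537]
force: [0.7, 0.1, -2.5]
width: 21.0
gripper_force: 62.4
```

Emit:
arm_command(
  series=[5, 0, 0, 0, 0, 5, 0, 0, 0, 0, 5, 0, 0, 1, 0, 5, 0, 0, 2, 0, 5, 0, 0, 3, 0],
)

```text
clock: 11.48
eef_pos: [677.6, 16.9, 112.1]
tool_rot: [-3.14, 0.0, 1.532]
force: [0.1, 0.2, -2.5]
width: 21.4
gripper_force: 62.5
```

Emit:
arm_command(
  series=[5, 0, 0, 1, 0, 5, 0, 0, 2, 0, 5, 0, 0, 2, 0, 5, 0, 0, 2, 0, 5, 0, 0, 2, 0],
)

```text
clock: 11.9
eef_pos: [678.4, 17.7, 92.7]
tool_rot: [-3.141, -0.0, 1.533]
force: [0.5, 1.0, -2.4]
width: 21.5
gripper_force: 64.2
```

Run:
```python
from h import *
s=monitor.read_state(); print(s["clock"],np.round(s["eef_pos"],1),s["gripper_force"],"stand",stand([s["eef_pos"]]).round(1))
sherds("wrist");sherds("side")
```

```text
11.9 [678.4  17.7  92.7] 64.1657030582428 stand [[82.8 61.3]]
sherd? [84, 349] stand [-26.   3.] size (11.1, 4.6)
sherd? [91, 322] stand [-19.  21.] size (37.9, 22.4)
sherd? [157, 280] stand [20. 48.] size (16.8, 14.3)
sherd? [149, 248] stand [16. 64.] size (17.8, 2.2)
sherd? [202, 236] stand [44. 70.] size (34.9, 11.6)
sherd? [322, 237] stand [30. 56.] size (34.4, 30.7)
sherd? [297, 232] stand [-18.   6.] size (35.9, 27.8)
sherd? [299, 204] stand [-87.  60.] size (39.0, 23.4)
```

Emit:
arm_command(
  series=[5, 0, -0.4, 0, 0, 5, 0, -1.2, 0, 0, 5, 0, -2.4, 0, 0, 5, 0, -3.6, 0, 0, 5, 0, -4.8, 0, 0],
)

```text
clock: 12.42
eef_pos: [630.0, 19.6, 93.3]
tool_rot: [3.142, 0.0, 1.533]
force: [-0.4, -0.1, -1.6]
width: 21.3
gripper_force: 64.1
```

Emit:
arm_command(
  series=[5, 0, -1.2, 0, 0, 5, 0, -2.4, 0, 0, 5, 0, -3.6, 0, 0, 5, 0, -4.8, 0, 0, 5, 0, -6, 0, 0],
)

```text
clock: 12.83
eef_pos: [570.3, 21.9, 93.6]
tool_rot: [3.141, -0.0, 1.533]
force: [0.4, -0.5, -2.4]
width: 21.2
gripper_force: 64.0
```

Emit:
arm_command(
  series=[5, 0, -1.2, 0, 0, 5, 0, -2.4, 0, 0, 5, 0, -3.6, 0, 0, 5, 0, -4.8, 0, 0, 5, 0, -6, 0, 0],
)

```text
clock: 13.25
eef_pos: [510.3, 24.1, 93.6]
tool_rot: [3.141, -0.0, 1.533]
force: [-0.3, -0.4, -2.2]
width: 21.5
gripper_force: 64.0
```

Emit:
arm_command(
  series=[5, 0, -1.2, 0, 0, 5, 0, -2.4, 0, 0, 5, 0, -3.4, 0, 0, 5, 0, -3.7, 0, 0, 5, 0, -3.7, 0, 0],
)

```text
clock: 13.67
eef_pos: [473.2, 25.5, 93.6]
tool_rot: [-3.141, -0.0, 1.533]
force: [-0.5, 0.2, -2.2]
width: 21.3
gripper_force: 64.0
```

Emit:
arm_command(
  series=[5, 0, 0, -1, 0, 5, 0, 0, -3, 0, 5, 0, 0, -5, 0, 5, 0, 0, -5, 0, 5, 0, 0, -5, 0],
)

```text
clock: 14.08
eef_pos: [475.6, 25.6, 144.1]
tool_rot: [3.138, -0.0, 1.534]
force: [-0.1, -0.4, -1.9]
width: 21.3
gripper_force: 64.3
```

Run:
```python
from h import *
s=monitor.read_state(); print(s["clock"],np.round(s["eef_pos"],1),s["gripper_force"],"stand",stand([s["eef_pos"]]).round(1))
sherds("wrist","w5");print("side");sherds("side")
```

```text
14.0833 [475.6  25.6 144.1] 64.26440119743347 stand [[-120.3   61.7]]
sherd? [209, 276] stand [-169.   22.] size (16.8, 2.1)
sherd? [412, 297] stand [-31.   4.] size (44.5, 34.8)
sherd? [247, 190] stand [-142.   81.] size (26.3, 13.0)
sherd? [220, 168] stand [-158.   95.] size (19.0, 2.2)
side
sherd? [293, 230] stand [-28.   0.] size (32.9, 24.6)
```

Emit:
arm_command(
  series=[5, -0.8, 2, 0, 0, 5, -2, 5, 0, 0, 5, -3.2, 8, 0, 0, 5, -4.4, 11, 0, 0, 5, -5.4, 14, 0, 0],
)

```text
clock: 14.6
eef_pos: [612.3, -34.8, 141.8]
tool_rot: [-3.139, 0.0, 1.533]
force: [0.3, 0.8, -1.9]
width: 21.2
gripper_force: 64.0
```

Emit:
arm_command(
  series=[5, -0.4, 1.5, 0, 0, 5, -0.4, 1.5, 0, 0, 5, -0.4, 1.5, 1, 0, 5, -0.4, 1.5, 2, 0, 5, -0.4, 1.5, 3, 0],
)

```text
clock: 15.02
eef_pos: [624.7, -37.5, 111.2]
tool_rot: [-3.138, -0.001, 1.534]
force: [-0.7, -0.1, -2.4]
width: 21.2
gripper_force: 64.0
```

Emit:
arm_command(
  series=[5, 0, 0, 1, 0, 5, 0, 0, 2, 0, 5, 0, 0, 2, 0, 5, 0, 0, 2, 0, 5, 0, 0, 2, 0],
)

```text
clock: 15.43
eef_pos: [626.3, -38.2, 92.9]
tool_rot: [-3.141, -0.0, 1.533]
force: [-0.3, -0.4, -2.6]
width: 20.9
gripper_force: 65.3
```

Run:
```python
from h import *
s=monitor.read_state(); print(s["clock"],np.round(s["eef_pos"],1),s["gripper_force"],"stand",stand([s["eef_pos"]]).round(1))
sherds("wrist","w6");print("side");sherds("side")
```

```text
15.4333 [626.3 -38.2  92.9] 65.26419997215271 stand [[32.7  3.5]]
sherd? [160, 250] stand [-28.   3.] size (43.3, 36.5)
side
sherd? [292, 231] stand [-27.  -0.] size (37.3, 21.2)
```

Emit:
arm_command(
  series=[5, 0, -0.4, 0, 0, 5, 0, -1.2, 0, 0, 5, 0, -2.4, 0, 0, 5, 0, -3.6, 0, 0, 5, 0, -4.8, 0, 0],
)

```text
clock: 15.95
eef_pos: [577.3, -36.5, 93.4]
tool_rot: [-3.141, -0.0, 1.533]
force: [0.0, 0.3, -2.4]
width: 21.2
gripper_force: 65.3
```

Emit:
arm_command(
  series=[5, 0, -1.2, 0, 0, 5, 0, -2.4, 0, 0, 5, 0, -3.6, 0, 0, 5, 0, -4.8, 0, 0, 5, 0, -6, 0, 0],
)

```text
clock: 16.37
eef_pos: [517.4, -34.2, 93.6]
tool_rot: [-3.142, -0.0, 1.533]
force: [0.7, -0.1, -1.4]
width: 21.7
gripper_force: 65.3
```

Emit:
arm_command(
  series=[5, 0, -1.2, 0, 0, 5, 0, -2.4, 0, 0, 5, 0, -3.6, 0, 0, 5, 0, -4.6, 0, 0, 5, 0, -4.8, 0, 0],
)

```text
clock: 16.78
eef_pos: [467.7, -32.3, 93.5]
tool_rot: [-3.139, -0.001, 1.533]
force: [-0.0, 0.7, -1.8]
width: 21.3
gripper_force: 65.2
```

Emit:
arm_command(
  series=[5, 0, 0, 0, 0, 5, 0, 0, 0, 0, 5, 0, 0, -2, 0, 5, 0, 0, -5, 0, 5, 0, 0, -7, 0],
)

```text
clock: 17.2
eef_pos: [471.9, -32.9, 164.9]
tool_rot: [3.14, 0.001, 1.533]
force: [0.0, 0.3, -2.1]
width: 21.5
gripper_force: 65.2
```

Emit:
arm_command(
  series=[5, -2, 0, 0, 0, 5, -5, 0, 0, 0, 5, -8, 0, 0, 0, 5, -11, 0, 0, 0, 5, -14, 0, 0, 0],
)

```text
clock: 17.62
eef_pos: [466.2, -173.9, 163.5]
tool_rot: [3.14, 0.001, 1.534]
force: [-0.1, -0.6, -2.4]
width: 21.1
gripper_force: 65.5
```

Emit:
arm_command(
  series=[5, -3, 1, 0, 0, 5, -6, 2, 0, 0, 5, -9, 3, 0, 0, 5, -11, 3, 0, 0, 5, -12, 3, 0, 0],
)

```text
clock: 18.03
eef_pos: [491.2, -297.8, 163.5]
tool_rot: [3.14, 0.003, 1.53]
force: [-0.1, 0.3, -2.0]
width: 21.3
gripper_force: 65.3
```

Run:
```python
from h import *
s=monitor.read_state(); print(s["clock"],np.round(s["eef_pos"],1),s["gripper_force"],"stand",stand([s["eef_pos"]]).round(1))
print("side");sherds("side"); print("top");sherds("top","t7")
```

```text
18.0333 [ 491.2 -297.8  163.5] 65.29232382774353 stand [[ -92.8 -260.9]]
side
top
sherd? [320, 210] stand [-145.  -52.] size (35.8, 31.6)
sherd? [275, 207] stand [-142.   61.] size (31.9, 27.1)
```

View pics/t7.png

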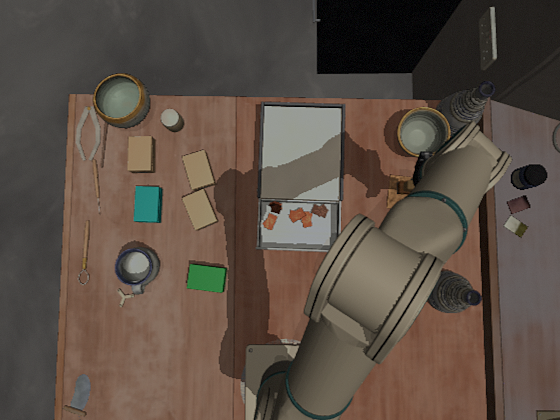

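The shelf is clear. All five sherds are in the tray, at (270,223), (275,207), (295,213), (305,217) and (320,210). Now I return the scraper to the pad centre (493.3,-326.3), aligned with the pad.

Emit:
arm_command(
  series=[5, -1, 0, 0, 2, 5, -2, 0, 0, 5.4, 5, -2.9, 0, 0, 5.4, 5, -2.9, 0, 0, 5.4, 5, -2.9, 0, 0, 5.4],
)

```text
clock: 18.55
eef_pos: [489.9, -321.8, 163.2]
tool_rot: [-3.141, -0.001, 1.44]
force: [1.1, 0.1, -2.6]
width: 21.6
gripper_force: 65.3
```

Emit:
arm_command(
  series=[5, 0, 0, 0, 0, 5, 0, 0, 2, 0, 5, 0, 0, 4, 0, 5, 0, 0, 6, 0, 5, 0, 0, 8, 0],
)

```text
clock: 18.97
eef_pos: [490.3, -321.1, 82.6]
tool_rot: [3.141, -0.001, 1.441]
force: [-0.6, 0.7, -2.1]
width: 21.2
gripper_force: 65.4
```

Emit:
arm_command(
  series=[5, 0, 0, 0, 0, 5, 0, 0, 0, 0, 5, 0, 0, 0, 0, 5, 0, 0, 0, 0, 5, 0, 0, 0, 0],
)

```text
clock: 19.38
eef_pos: [490.7, -322.8, 84.6]
tool_rot: [3.139, 0.001, 1.439]
force: [0.3, 0.2, -2.1]
width: 21.0
gripper_force: 65.2
```

Run:
```python
from h import *
s=monitor.read_state(); print(np.round(s["eef_pos"],1),np.degrees(s["tool_rot"]).round(1),go(493.3,-326.3,36.5,82.5))
p,d=snap("wrist","w8"); H,S,V=cv2.split(cv2.cvtColor(p,cv2.COLOR_RGB2HSV)); P=cloud("wrist",d)
m=((P[...,2]>2.5)&(P[...,2]<7)&(abs(P[...,0]-493)<70)&(abs(P[...,1]+326)<70)&(S>100)&(V>60)).astype(np.uint8)
w=P[m>0][:,:2]; print("pad range",np.percentile(w,[1,99],axis=0).round(1)); print(rect("wrist",m,4,100))
```

```text
[ 490.7 -322.8   84.6] [1.799e+02 1.000e-01 8.250e+01] ([-0.31, 0.31, 4.81], np.float64(-0.0))
pad range [[ 446.6 -367.1]
 [ 539.9 -268.2]]
[([283, 201], 492.1, -323.6, 107.8, 89.4, 82.5)]
```

View pics/w8.png

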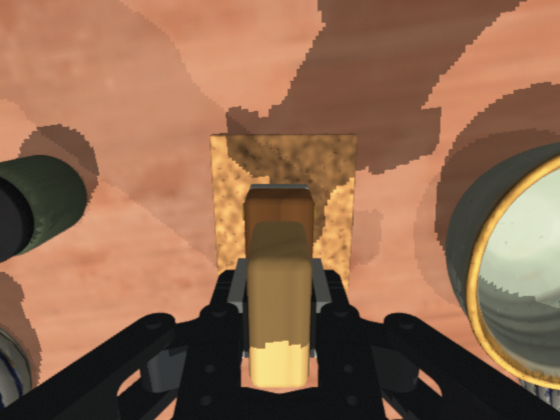

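The pad (top edge at row 135, columns 210–356) is squared up under the scraper. Lowering and releasing.

Emit:
arm_command(
  series=[5, -0.3, 0.25, 1, 0, 5, -0.3, 0.25, 2.5, 0, 5, -0.3, 0.25, 3.7, 0, 5, -0.3, 0.25, 4.4, 0, 5, -0.3, 0.25, 4.7, 0],
)

```text
clock: 19.85
eef_pos: [490.9, -325.0, 35.1]
tool_rot: [-3.139, -0.002, 1.439]
force: [-5.5, 4.3, 24.6]
width: 21.3
gripper_force: 68.6
```

Emit:
arm_command(
  series=[5, 0, 0, 0.05, 0, 5, 0, 0, 0.05, 0, 5, 0, 0, 0.05, 0, 5, 0, 0, 0.05, 0, 5, 0, 0, 0.05, 0],
)

```text
clock: 20.27
eef_pos: [492.1, -325.7, 35.9]
tool_rot: [3.141, 0.0, 1.439]
force: [-0.2, -1.3, -2.9]
width: 21.3
gripper_force: 65.5
```

Emit:
arm_command(
  series=[30, 0, 0, 0, 0, 40, 0, 0, 0, 0, 70, 0, 0, 0, 0, 100, 0, 0, 0, 0, 100, 0, 0, 0, 0],
)

```text
clock: 20.68
eef_pos: [492.1, -325.7, 35.9]
tool_rot: [3.141, 0.0, 1.439]
force: [0.4, 1.1, -0.7]
width: 69.2
gripper_force: 0.0
```

Emit:
arm_command(
  series=[100, 0, 0, 0, 0, 100, 0, 0, -2, 0, 100, 0, 0, -5, 0, 100, 0, 0, -8, 0, 100, 0, 0, -11, 0],
)

```text
clock: 21.1
eef_pos: [491.5, -325.5, 146.8]
tool_rot: [-3.141, -0.0, 1.439]
force: [0.9, -0.4, 0.6]
width: 85.6
gripper_force: 0.0
```

Emit:
arm_command(
  series=[100, 0, 0, -2, 0, 100, 0, 0, -4, 0, 100, 0, 0, -5, 0, 100, 0, 0, -5, 0, 100, 0, 0, -5, 0],
)

```text
clock: 21.52
eef_pos: [491.9, -325.5, 195.5]
tool_rot: [3.141, -0.0, 1.439]
force: [-0.2, 0.5, -0.8]
width: 85.1
gripper_force: 0.0
```

Run:
```python
from h import *
s=monitor.read_state(); print(s["clock"],np.round(s["eef_pos"],1),np.degrees(s["tool_rot"]).round(1),np.round(s["qpos"],2))
p,d=snap("wrist","w9"); P=cloud("wrist",d); n="wrist"
f=lambda lo,hi:(P[...,2]>lo)&(P[...,2]<hi)&(abs(P[...,0]-493)<80)&(abs(P[...,1]+326)<80)
print("grip",rect(n,f(65,80),72,200)); H,S,V=cv2.split(cv2.cvtColor(p,cv2.COLOR_RGB2HSV)); 
m=(f(2.5,80)).astype(np.uint8); print("pad",rect(n,cv2.morphologyEx(m,cv2.MORPH_OPEN,np.ones((7,7))),4,500))
p,d=snap("top"); H,S,V=cv2.split(cv2.cvtColor(p,cv2.COLOR_RGB2HSV)); P=cloud("top",d)
for z in (44,40,36):
    for k in [((594,377),44),((554,227),40),((450,223),36)]:
        if k[1]!=z: continue
        m=(abs(P[...,2]-z)<8)&(S>60)&(V>60)&(H<30)&(np.hypot(P[...,0]-k[0][0],P[...,1]-k[0][1])<90)
        print(k,rect("top",m,z,300))
m=(H<30)&(P[...,2]>30)&(P[...,2]<56)&(S>60)&(P[...,1]>100);print("all",rect("top",m,40,150))
m=(H<30)&(P[...,2]>64)&(P[...,2]<80)&(S>60)&(abs(P[...,1]+326)<60)&(abs(P[...,0]-493)<60);print("grip",rect("top",m,72,50))
```

```text
21.5167 [ 491.9 -325.5  195.5] [180.   -0.   82.5] [ 0.27  0.62  0.42  1.74 -0.32  0.86  0.71]
grip [([279, 197], 490.7, -323.3, 51.1, 21.1, 81.7)]
pad [([281, 185], 490.1, -333.3, 87.8, 40.1, 85.9)]
((594, 377), 44) [([140, 153], 597.0, 380.4, 90.4, 64.2, -0.2)]
((554, 227), 40) [([198, 169], 554.2, 227.0, 93.0, 62.3, 17.1)]
((450, 223), 36) [([199, 209], 450.7, 222.7, 92.5, 62.3, 23.6)]
all [([199, 209], 450.5, 221.9, 92.2, 62.3, 23.3), ([198, 169], 554.2, 226.9, 93.1, 62.5, 17.4), ([140, 153], 596.5, 380.4, 93.3, 66.8, -0.2)]
grip [([415, 191], 492.4, -325.6, 51.8, 22.1, 82.2)]
```

The scraper stands at (492.4,-325.6), about 1 mm from the pad's middle. Moving over saggar_1 (554,227, yaw 17°).

Emit:
arm_command(
  series=[100, 3, 0, 0, 0, 100, 7, -0.1, 0, 0, 100, 11, -0.2, 0, 0, 100, 15, -0.3, 0, 0, 100, 19, -0.4, 0, 0],
)

```text
clock: 22.03
eef_pos: [512.0, -134.9, 194.3]
tool_rot: [-3.139, -0.0, 1.438]
force: [0.7, 0.7, 1.0]
width: 85.4
gripper_force: 0.0
```

Emit:
arm_command(
  series=[100, 4, 0, 0, 0, 100, 8, -0.1, 0, 0, 100, 12, -0.2, 0, 0, 100, 16, -0.3, 0, 0, 100, 20, -0.4, 0, 0],
)

```text
clock: 22.45
eef_pos: [534.3, 63.9, 194.4]
tool_rot: [-3.139, 0.001, 1.439]
force: [0.5, -0.5, 0.8]
width: 85.7
gripper_force: 0.0
```

Emit:
arm_command(
  series=[100, 4, 0, 0, 0, 100, 8, -0.1, 0, 0, 100, 12, -0.2, 0, 0, 100, 15, -0.3, 0, 0, 100, 16.5, -0.3, 0, 0],
)

```text
clock: 22.87
eef_pos: [552.5, 231.7, 193.7]
tool_rot: [-3.139, -0.001, 1.445]
force: [0.0, 1.2, -0.8]
width: 85.9
gripper_force: 0.0
```

Emit:
arm_command(
  series=[100, 0, 0, 0, 7, 100, 0, 0, 0, 14, 100, 0, 0, 0, 21, 100, 0, 0, 0, 28, 100, 0, 0, 0, 35],
)

```text
clock: 23.28
eef_pos: [553.5, 224.4, 194.6]
tool_rot: [-3.141, 0.003, 0.82]
force: [0.2, -0.2, 0.1]
width: 85.5
gripper_force: 0.0
```

Emit:
arm_command(
  series=[100, 0, 0, 0, 7, 100, 0, 0, 0, 14, 100, 0, 0, 0, 21, 100, 0, 0, 0, 28, 100, 0, 0, 0, 30.3],
)

```text
clock: 23.7
eef_pos: [553.5, 224.4, 194.5]
tool_rot: [3.14, 0.002, 0.292]
force: [0.5, -0.0, -0.4]
width: 85.5
gripper_force: 0.0
```

Emit:
arm_command(
  series=[100, 0, 0, 0, 0, 100, 0, 0, 0, 0, 100, 0, 0, 0, 0, 100, 0, 0, 0, 0, 100, 0, 0, 0, 0],
)

```text
clock: 24.12
eef_pos: [554.0, 225.7, 195.7]
tool_rot: [-3.141, 0.0, 0.299]
force: [-0.4, -0.5, 0.6]
width: 85.3
gripper_force: 0.0
```

```bash
cat >> h.py <<'E'
def saggars(n,name=None,tops=(36,40,44)):
    p,d=snap(n,name); s=monitor.read_state(); H,S,V=cv2.split(cv2.cvtColor(p,cv2.COLOR_RGB2HSV)); P=cloud(n,d)
    m=(H<30)&(P[...,2]>31)&(P[...,2]<56)&(S>55)&(P[...,1]>90)&(d>0)
    m=cv2.morphologyEx(m.astype(np.uint8),cv2.MORPH_OPEN,np.ones((5,5)))
    k,lab=cv2.connectedComponents(m)
    for i in range(1,k):
        if (lab==i).sum()<250: continue
        z=np.median(P[lab==i][:,2]); h=min(tops,key=lambda t:abs(t-z))
        print(n,"z",round(z,1),h,rect(n,lab==i,h,200))
E
python3 - <<'E'
from h import *
s=monitor.read_state(); print(s["clock"],np.round(s["eef_pos"],1),np.degrees(s["tool_rot"]).round(1),np.round(s["qpos"],2))
saggars("wrist","w10"); saggars("side")
print(go(554.2,227,150,17.2))
d=np.load("pics/top0.npy");P=cloud("top",d); print("bowl", P[85:125,95:150][(P[85:125,95:150,2]>60)].mean(0))
E
```

```text
24.1167 [554.  225.7 195.7] [-180.     0.    17.2] [-0.9   0.72  0.79  1.72 -0.61  0.96 -1.14]
wrist z 46.5 44 [([244, 16], 669.6, 288.1, 37.9, 11.8, -51.7)]
wrist z 44.4 44 [([99, 75], 595.9, 381.5, 91.5, 65.3, 0.7)]
wrist z 40.4 40 [([276, 183], 553.6, 230.3, 91.6, 61.7, 17.2)]
wrist z 36.3 36 [([248, 287], 450.4, 226.1, 93.4, 61.8, 23.4)]
side z 35.0 36 [([341, 163], 458.9, 228.0, 80.8, 61.8, -38.9)]
side z 42.5 44 [([410, 169], 600.5, 377.3, 94.5, 69.1, 0.3)]
side z 39.0 40 [([363, 185], 556.3, 225.7, 91.9, 65.2, 17.1)]
([0.05, -0.1, 4.58], np.float64(-0.0))
bowl [701.72949162 405.07714568  94.04891916]
```

View pics/w10.png

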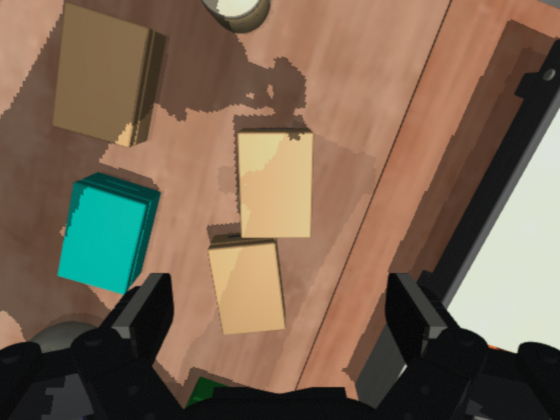

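The buff saggar_1 (276,183) is centred and aligned with the fingers, with nothing under them. Descending to grip it.

Emit:
arm_command(
  series=[100, 0.1, -0.1, 2, 0, 100, 0.1, -0.1, 5, 0, 100, 0.1, -0.1, 8, 0, 100, 0.1, -0.1, 11, 0, 100, 0.1, -0.1, 13, 0],
)

```text
clock: 24.63
eef_pos: [553.3, 227.1, 63.3]
tool_rot: [-3.141, 0.003, 0.3]
force: [0.3, -0.0, 0.5]
width: 85.4
gripper_force: 0.0
```

Emit:
arm_command(
  series=[100, 0, 0, 0, 0, 100, 0, 0, 2, 0, 100, 0, 0, 4, 0, 100, 0, 0, 5.5, 0, 100, 0, 0, 5.9, 0],
)

```text
clock: 25.05
eef_pos: [554.1, 227.2, 6.0]
tool_rot: [-3.141, 0.002, 0.3]
force: [0.3, 0.1, 0.5]
width: 85.7
gripper_force: 0.0
```

Emit:
arm_command(
  series=[100, 0, 0, 0, 0, 100, 0, 0, 0, 0, 60, 0, 0, 0, 0, 50, 0, 0, 0, 0, 50, 0, 0, 0, 0],
)

```text
clock: 25.47
eef_pos: [555.6, 227.7, 8.4]
tool_rot: [-3.141, -0.002, 0.299]
force: [-0.8, 0.2, 7.0]
width: 61.1
gripper_force: 66.5
```

Emit:
arm_command(
  series=[50, 0, 0, 0, 0, 50, 0, 0, 0, 0, 50, 0, 0, 0, 0, 50, 0, 0, 0, 0, 50, 0, 0, 0, 0],
)

```text
clock: 25.88
eef_pos: [555.6, 227.7, 8.4]
tool_rot: [-3.141, -0.002, 0.299]
force: [-1.2, 1.1, 5.9]
width: 60.9
gripper_force: 66.5
```

Emit:
arm_command(
  series=[45, 0, 0, -1, 0, 45, 0, 0, -4, 0, 45, 0, 0, -7, 0, 45, 0, 0, -10, 0, 45, 0, 0, -13, 0],
)

```text
clock: 26.3
eef_pos: [554.1, 226.9, 138.6]
tool_rot: [3.141, 0.001, 0.299]
force: [1.1, 0.9, -2.0]
width: 61.2
gripper_force: 66.2
```

Emit:
arm_command(
  series=[45, 0, 0, 0, 6, 45, 0, 0, 0, 12, 45, 0, 0, 0, 18, 45, 0, 0, 0, 19.3, 45, 0, 0, 0, 19.3],
)

```text
clock: 26.72
eef_pos: [554.2, 227.2, 137.0]
tool_rot: [3.141, 0.0, -0.036]
force: [-0.3, -0.0, -3.5]
width: 61.1
gripper_force: 66.5
```

Emit:
arm_command(
  series=[45, 0.5, 2, 0, 0, 45, 1, 5, 0, 0, 45, 1.5, 8, 0, 0, 45, 2, 11, 0, 0, 45, 2.5, 14, 0, 0],
)

```text
clock: 27.13
eef_pos: [574.2, 85.0, 136.9]
tool_rot: [3.142, 0.0, -0.035]
force: [0.6, 0.0, -2.2]
width: 60.8
gripper_force: 66.5
```

Emit:
arm_command(
  series=[45, 0.5, 3, 0, 0, 45, 1, 6, 0, 0, 45, 1.5, 9, 0, 0, 45, 2, 11.5, 0, 0, 45, 2.4, 12.6, 0, 0],
)

```text
clock: 27.55
eef_pos: [593.4, -46.0, 137.6]
tool_rot: [3.138, -0.001, -0.041]
force: [0.8, -0.9, -2.3]
width: 60.9
gripper_force: 66.5
```

Emit:
arm_command(
  series=[45, 0, 0, 0, 0, 45, 0, 0, 0, 0, 45, 0, 0, 0, 0, 45, 0, 0, 0, 0, 45, 0, 0, 0, 0],
)

```text
clock: 27.97
eef_pos: [593.5, -38.5, 136.5]
tool_rot: [-3.141, 0.001, -0.035]
force: [0.6, 0.8, -2.8]
width: 61.4
gripper_force: 66.5
```

Run:
```python
from h import *
s=monitor.read_state(); print(s["clock"],np.round(s["eef_pos"],1),np.degrees(s["tool_rot"]).round(1),np.round(s["qpos"],2),s["width"],s["gripper_force"])
print(go(593.5,-40.5,68.4,-2.1))
p,d=snap("wrist","w11"); e=np.array(monitor.read_state()["eef_pos"]); P=cloud("wrist",d)
m=(P[...,2]>e[2]+20)&(P[...,2]<e[2]+45)&(abs(P[...,0]-e[0])<60)&(abs(P[...,1]-e[1])<26)&(d>0)
print(np.percentile(P[m]-e,[1,50,99],axis=0).round(1))
q=np.stack([(stand(P.reshape(-1,3))).reshape(420,560,2)[...,i] for i in(0,1)],-1)
m2=(abs(P[...,2]-73)<3)&(abs(q[...,0])<105); print("left/right rim y",[np.percentile(q[m2&f][:,1],[2,50,98]).round(1) for f in ((q[...,1]>80)&(q[...,1]<125),(q[...,1]<-80)&(q[...,1]>-125)) if (m2&f).sum()>20])
m2=(abs(P[...,2]-73)<3)&(abs(q[...,1])<90)&(abs(q[...,0]-125)<20); print("far rim x",np.percentile(q[m2][:,0],[2,50,98]).round(1) if m2.sum()>20 else None)
```

```text
27.9667 [593.5 -38.5 136.5] [-179.9    0.    -2. ] [-0.43  0.8   0.77  1.78 -0.72  0.87 -0.93] 61.39225382957802 66.465665102005
([0.01, 0.2, 6.81], np.float64(0.1))
[[-29.7 -25.5  25.4]
 [ 13.    0.   31.8]
 [ 44.3  25.5  33.1]]
left/right rim y [array([100.2, 103.4, 107.8]), array([-106.7, -102.2,  -99.1])]
far rim x [118.5 119.4 120.4]
```

View pics/w11.png

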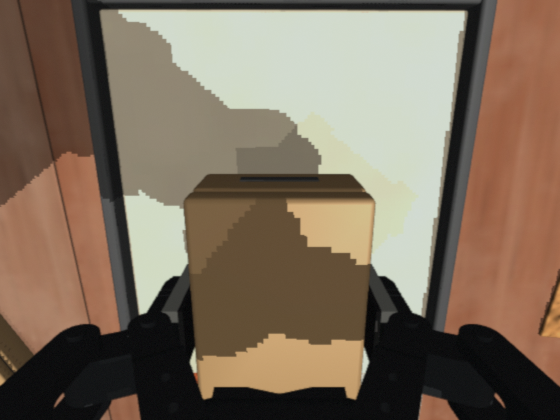

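The saggar is held squarely above the shelf's middle, and the rims measure symmetric at ±100 mm about my shelf frame. Lowering it.

Emit:
arm_command(
  series=[45, 0.1, 0.15, 1.5, 0, 45, 0.15, 0.15, 3, 0, 45, 0.15, 0.15, 4.5, 0, 45, 0.15, 0.15, 5.5, 0, 45, 0.15, 0.15, 6, 0],
)

```text
clock: 28.43
eef_pos: [594.2, -41.1, 75.3]
tool_rot: [-3.141, 0.002, -0.037]
force: [0.3, 0.7, -2.5]
width: 61.2
gripper_force: 66.6
```

Emit:
arm_command(
  series=[45, 0, 0, 0, 0, 45, 0, 0, 0.2, 0, 45, 0, 0, 0.4, 0, 45, 0, 0, 0.6, 0, 45, 0, 0, 0.75, 0],
)

```text
clock: 28.85
eef_pos: [595.4, -42.0, 69.6]
tool_rot: [-3.142, -0.001, -0.038]
force: [-0.2, -0.8, -1.7]
width: 61.7
gripper_force: 66.6
```

Emit:
arm_command(
  series=[45, 0, 0, 0.1, 0, 45, 0, 0, 0.1, 0, 45, 0, 0, 0.1, 0, 45, 0, 0, 0.1, 0, 45, 0, 0, 0.1, 0],
)

```text
clock: 29.27
eef_pos: [595.1, -42.0, 68.4]
tool_rot: [-3.142, -0.0, -0.038]
force: [-0.3, 0.8, -1.9]
width: 60.9
gripper_force: 66.6
```

Emit:
arm_command(
  series=[45, 0, -0.15, 0, 0, 45, 0, -0.15, 0, 0, 45, 0, -0.15, 0, 0, 45, 0, -0.15, 0.05, 0, 45, 0, -0.15, 0.1, 0],
)

```text
clock: 29.68
eef_pos: [595.2, -40.4, 68.1]
tool_rot: [-3.141, -0.0, -0.037]
force: [-3.1, 1.9, 8.1]
width: 61.3
gripper_force: 67.9
```

Emit:
arm_command(
  series=[45, 0, 0, 0.05, 0, 45, 0, 0, 0.05, 0, 45, 0, 0, 0.05, 0, 45, 0, 0, 0.05, 0, 45, 0, 0, 0.05, 0],
)

```text
clock: 30.1
eef_pos: [595.1, -40.4, 68.1]
tool_rot: [-3.141, -0.0, -0.037]
force: [-3.3, 2.1, 8.0]
width: 61.2
gripper_force: 68.0
```

Emit:
arm_command(
  series=[75, 0, 0, 0, 0, 80, 0, 0, 0, 0, 100, 0, 0, 0, 0, 100, 0, 0, 0, 0, 100, 0, 0, 0, 0],
)

```text
clock: 30.52
eef_pos: [595.2, -40.6, 66.7]
tool_rot: [3.141, -0.0, -0.038]
force: [-0.2, -0.1, 0.1]
width: 85.6
gripper_force: 0.0
```

Emit:
arm_command(
  series=[100, 0, 0, 0, 0, 100, 0, 0, -3, 0, 100, 0, 0, -6, 0, 100, 0, 0, -9, 0, 100, 0, 0, -12, 0],
)

```text
clock: 30.93
eef_pos: [594.8, -40.7, 187.9]
tool_rot: [3.141, 0.001, -0.038]
force: [0.3, -0.2, -0.2]
width: 85.8
gripper_force: 0.0
```

Emit:
arm_command(
  series=[100, -1, -2, 0, 0, 100, -3, -5, 0, 0, 100, -5, -8, 0, 0, 100, -7, -11, 0, 0, 100, -9, -14, 0, 0],
)

```text
clock: 31.35
eef_pos: [509.4, 103.9, 186.8]
tool_rot: [-3.141, -0.0, -0.038]
force: [0.2, -0.6, 0.4]
width: 85.6
gripper_force: 0.0
```

Emit:
arm_command(
  series=[100, -2, -3, 0, 0, 100, -4, -6, 0, 0, 100, -6, -9, 0, 0, 100, -6.4, -11.5, 0, 0, 100, -6.4, -11.8, 0, 0],
)

```text
clock: 31.77
eef_pos: [448.7, 229.0, 186.1]
tool_rot: [-3.139, 0.002, -0.029]
force: [1.0, 1.2, -0.0]
width: 85.3
gripper_force: 0.0
```

Emit:
arm_command(
  series=[100, 0, 0, 0, -6, 100, 0, 0, 0, -12, 100, 0, 0, 0, -18, 100, 0, 0, 0, -24, 100, 0, 0, 0, -25.5],
)

```text
clock: 32.18
eef_pos: [451.4, 222.5, 187.0]
tool_rot: [-3.142, -0.001, 0.41]
force: [-0.2, 0.1, 0.2]
width: 85.6
gripper_force: 0.0
```

Emit:
arm_command(
  series=[100, 0, 0, 0, 0, 100, 0, 0, 0, 0, 100, 0, 0, 0, 0, 100, 0, 0, 0, 0, 100, 0, 0, 0, 0],
)

```text
clock: 32.6
eef_pos: [450.9, 223.0, 186.7]
tool_rot: [3.141, 0.0, 0.407]
force: [0.1, -0.3, -0.6]
width: 85.2
gripper_force: 0.0
```

```bash
cat >> h.py <<'E'
def stack(n,top,name=None):
    p,d=snap(n,name); H,S,V=cv2.split(cv2.cvtColor(p,cv2.COLOR_RGB2HSV)); P=cloud(n,d)
    m=(H<30)&(abs(P[...,2]-top)<7)&(S>55)&(np.hypot(P[...,0]-SC[0],P[...,1]-SC[1])<90)&(d>0)
    for r in rect(n,m,top,200): print("stack",n,r,"stand",stand([r[1:3]])[0].round(1),"z",np.median(P[m][:,2]).round(1))
E
python3 - <<'E'
from h import *
s=monitor.read_state(); print(s["clock"],np.round(s["eef_pos"],1),np.degrees(s["tool_rot"]).round(1),np.round(s["qpos"],2))
saggars("wrist","w12"); saggars("side"); saggars("top","t12")
for n in("top","side","wrist"): stack(n,100)
print(go(450.7,222.7,5.5,23.4)); sherds("side")
E
```

```text
32.6 [450.9 223.  186.7] [180.    0.   23.3] [-1.03  0.6   0.78  1.98 -0.59  0.8  -1.07]
wrist z 36.3 36 [([276, 186], 449.4, 225.8, 90.5, 61.7, 23.3)]
side z 34.8 36 [([339, 163], 452.4, 222.5, 90.9, 63.8, 21.7)]
side z 42.6 44 [([411, 169], 599.6, 377.3, 92.8, 69.2, 0.2)]
top z 44.3 44 [([140, 145], 615.5, 380.2, 64.4, 53.3, 89.7)]
top z 36.0 36 [([201, 213], 439.8, 218.1, 67.7, 62.0, 23.6)]
stack top ([301, 149], 593.9, -40.7, 91.7, 60.2, -2.3) stand [ 0.4 -0.2] z 99.8
stack side ([298, 235], 595.8, -42.9, 93.0, 61.7, -2.5) stand [ 2.4 -2.3] z 98.7
([-0.04, 0.03, 18.13], np.float64(-0.1))
```

View pics/t12.png

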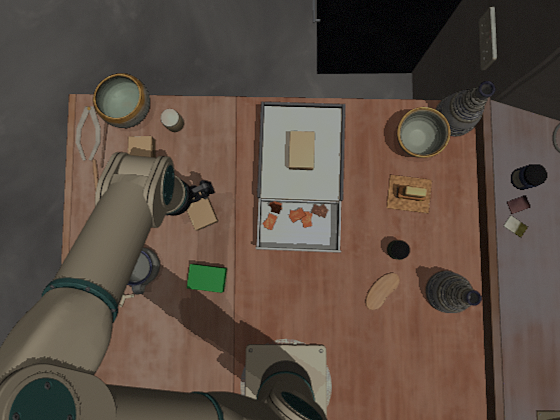

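saggar_1 sits at (301,149), at stand (0.4,-0.2) mm and yaw -2.3°, and all the sherds are still in the tray. saggar_0 at (202,213) hasn't moved, so I descend on it.

Emit:
arm_command(
  series=[100, 0, 0, 3, 0, 100, 0, 0, 6, 0, 100, 0, 0, 9, 0, 100, 0, 0, 12, 0, 100, 0, 0, 13, 0],
)

```text
clock: 33.37
eef_pos: [448.9, 222.5, 53.7]
tool_rot: [-3.142, 0.005, 0.407]
force: [-0.3, 0.3, 0.1]
width: 85.6
gripper_force: 0.0
```

Emit:
arm_command(
  series=[100, 0, 0, 0, 0, 100, 0, 0, 2, 0, 100, 0, 0, 4, 0, 100, 0, 0, 4.8, 0, 100, 0, 0, 4.9, 0],
)

```text
clock: 33.78
eef_pos: [451.0, 223.1, 7.8]
tool_rot: [-3.141, 0.0, 0.407]
force: [0.2, -0.2, -1.2]
width: 85.3
gripper_force: 0.0
```

Emit:
arm_command(
  series=[100, 0, 0, 0, 0, 100, 0, 0, 0, 0, 60, 0, 0, 0, 0, 50, 0, 0, 0, 0, 50, 0, 0, 0, 0],
)

```text
clock: 34.2
eef_pos: [451.4, 223.6, 8.9]
tool_rot: [-3.141, -0.002, 0.408]
force: [-1.5, 0.7, 7.2]
width: 61.3
gripper_force: 64.8
```

Emit:
arm_command(
  series=[45, 0, 0, 0, 0, 45, 0, 0, 0, 0, 45, 0, 0, 0, 0, 45, 0, 0, 0, 0, 45, 0, 0, 0, 0],
)

```text
clock: 34.62
eef_pos: [451.4, 223.6, 9.0]
tool_rot: [-3.141, -0.002, 0.408]
force: [-0.2, -0.1, 6.9]
width: 60.7
gripper_force: 64.7
```

Emit:
arm_command(
  series=[45, 0, 0, -1, 0, 45, 0, 0, -4, 0, 45, 0, 0, -8, 0, 45, 0, 0, -12, 0, 45, 0, 0, -16, 0],
)

```text
clock: 35.03
eef_pos: [450.0, 222.4, 169.9]
tool_rot: [3.141, 0.002, 0.407]
force: [1.1, 1.0, -1.9]
width: 60.6
gripper_force: 66.3
```

Emit:
arm_command(
  series=[45, 0, 0, 0, 6, 45, 0, 0, 0, 12, 45, 0, 0, 0, 18, 45, 0, 0, 0, 24, 45, 0, 0, 0, 25.5],
)

```text
clock: 35.45
eef_pos: [450.3, 223.1, 168.3]
tool_rot: [3.141, 0.0, -0.041]
force: [0.1, 0.1, -1.7]
width: 60.9
gripper_force: 66.4
```

Run:
```python
from h import *
s=monitor.read_state(); print(s["clock"],np.round(s["eef_pos"],1),np.degrees(s["tool_rot"]).round(1),s["width"],s["gripper_force"])
print(go(594,-40.5,150,-2.1))
p,d=snap("wrist"); e=np.array(monitor.read_state()["eef_pos"]); P=cloud("wrist",d)
m=(P[...,2]>e[2]+20)&(P[...,2]<e[2]+45)&(abs(P[...,0]-e[0])<60)&(abs(P[...,1]-e[1])<26)&(d>0)
print(np.percentile(P[m]-e,[1,50,99],axis=0).round(1))
```

```text
35.45 [450.3 223.1 168.3] [180.    0.   -2.4] 60.899368119639576 66.43496990203857
([15.44, 25.75, 1.83], np.float64(-0.3))
[[-34.1 -25.5  22.7]
 [ 11.   -0.   27.3]
 [ 44.4  25.5  28.6]]
```

Emit:
arm_command(
  series=[45, 1, 2, 0, 0, 45, 3, 5, 0, 0, 45, 5, 8, 0, 0, 45, 7, 11, 0, 0, 45, 9, 14, 0, 0],
)

```text
clock: 35.92
eef_pos: [535.9, 78.4, 168.0]
tool_rot: [-3.141, 0.0, -0.035]
force: [0.2, 1.8, -2.0]
width: 60.8
gripper_force: 66.5
```

Emit:
arm_command(
  series=[45, 2, 3, 0, 0, 45, 4, 6, 0, 0, 45, 6, 9, 0, 0, 45, 6.6, 11.3, 0, -0.3, 45, 6.6, 11.7, 0, -0.3],
)

```text
clock: 36.33
eef_pos: [598.0, -46.8, 168.7]
tool_rot: [3.136, -0.002, -0.037]
force: [-0.1, -0.8, -2.2]
width: 60.8
gripper_force: 66.4
```

Emit:
arm_command(
  series=[45, 0, 0, 0, 0, 45, 0, 0, 0, 0, 45, 0, 0, 1, 0, 45, 0, 0, 2, 0, 45, 0, 0, 3, 0],
)

```text
clock: 36.75
eef_pos: [596.6, -37.5, 136.4]
tool_rot: [-3.14, 0.001, -0.03]
force: [0.3, 0.1, -1.7]
width: 60.7
gripper_force: 66.5
```

Emit:
arm_command(
  series=[45, 0, 0, 1, 0, 45, 0, 0, 1.5, 0, 45, 0, 0, 1.5, 0, 45, 0, 0, 1.5, 0, 45, 0, 0, 1.5, 0],
)

```text
clock: 37.17
eef_pos: [597.4, -39.9, 123.0]
tool_rot: [3.141, -0.001, -0.032]
force: [-0.3, 0.5, -1.9]
width: 60.8
gripper_force: 66.5
```

Run:
```python
from h import *
s=monitor.read_state(); print(s["clock"],np.round(s["eef_pos"],1),np.degrees(s["tool_rot"]).round(1),s["width"],s["gripper_force"])
print(go(595.1,-40.4,108.5,-2.1)); stack("side",100)
```

```text
37.1667 [597.4 -39.9 123. ] [180.   -0.   -1.9] 60.822032673073544 66.45359873771667
([-0.23, 0.06, 1.45], np.float64(0.2))
```

Emit:
arm_command(
  series=[45, -0.2, 0.05, 0.5, 0.2, 45, -0.2, 0.05, 0.9, 0.2, 45, -0.2, 0.05, 1.1, 0.2, 45, -0.2, 0.05, 1.2, 0.2, 45, -0.2, 0.05, 1.3, 0.2],
)

```text
clock: 37.63
eef_pos: [595.1, -40.0, 109.6]
tool_rot: [-3.142, 0.0, -0.036]
force: [-0.2, -0.7, -1.5]
width: 61.0
gripper_force: 66.5
```

Emit:
arm_command(
  series=[45, 0, 0, 0, 0, 45, 0, 0, 0, 0, 45, 0, 0, 0, 0, 45, 0, 0, 0.05, 0, 45, 0, 0, 0.1, 0],
)

```text
clock: 38.05
eef_pos: [595.2, -40.0, 108.9]
tool_rot: [3.142, -0.0, -0.036]
force: [-0.8, 0.7, -2.5]
width: 60.9
gripper_force: 66.5
```

Emit:
arm_command(
  series=[45, 0, 0, 0.05, 0, 45, 0, 0, 0.05, 0, 45, 0, 0, 0.05, 0, 45, 0, 0, 0.05, 0, 45, 0, 0, 0.05, 0],
)

```text
clock: 38.47
eef_pos: [595.2, -40.0, 108.7]
tool_rot: [-3.141, -0.0, -0.036]
force: [-2.1, -0.0, 5.7]
width: 61.0
gripper_force: 67.2
```

Emit:
arm_command(
  series=[75, 0, 0, 0, 0, 80, 0, 0, 0, 0, 100, 0, 0, 0, 0, 100, 0, 0, 0, 0, 100, 0, 0, 0, 0],
)

```text
clock: 38.88
eef_pos: [595.2, -40.1, 108.1]
tool_rot: [3.141, 0.0, -0.036]
force: [0.2, -0.2, 0.3]
width: 85.4
gripper_force: 0.0
```

Emit:
arm_command(
  series=[100, 0, 0, 0, 0, 100, 0, 0, -2, 0, 100, 0, 0, -5, 0, 100, 0, 0, -8, 0, 100, 0, 0, -10, 0],
)

```text
clock: 39.3
eef_pos: [595.9, -40.7, 210.8]
tool_rot: [3.141, -0.002, -0.036]
force: [0.3, 0.1, 0.4]
width: 85.5
gripper_force: 0.0
```

Emit:
arm_command(
  series=[100, 0, -2, 0, 0, 100, -0.1, -5, 0, 0, 100, -0.2, -8, 0, 0, 100, -0.3, -11, 0, 0, 100, -0.4, -14, 0, -1.9],
)

```text
clock: 39.72
eef_pos: [596.0, 101.4, 208.3]
tool_rot: [-3.142, 0.0, -0.003]
force: [1.9, 1.0, -0.0]
width: 85.5
gripper_force: 0.0
```

Emit:
arm_command(
  series=[100, -0.1, -3, 0, 0, 100, -0.2, -6, 0, 0, 100, -0.3, -9, 0, 0, 100, -0.4, -12, 0, 0, 100, -0.5, -15, 0, 0],
)

```text
clock: 40.13
eef_pos: [591.3, 251.6, 208.3]
tool_rot: [-3.142, 0.0, -0.003]
force: [-0.5, -0.3, -0.2]
width: 85.4
gripper_force: 0.0
```

Emit:
arm_command(
  series=[100, -0.1, -3, 0, 0, 100, -0.1, -6, 0, 0, 100, -0.1, -9, 0, 0, 100, -0.1, -11.5, 0, 0, 100, -0.1, -13, 0, 0],
)

```text
clock: 40.55
eef_pos: [589.8, 384.4, 207.6]
tool_rot: [-3.14, 0.001, 0.002]
force: [-0.0, 1.1, 0.1]
width: 85.0
gripper_force: 0.0
```

Emit:
arm_command(
  series=[100, 0, 0, 0, 0, 100, 0, 0, 0, 0, 100, 0, 0, 0, 0, 100, 0, 0, 0, 0, 100, 0, 0, 0, 0],
)

```text
clock: 40.97
eef_pos: [591.4, 378.2, 208.7]
tool_rot: [3.141, -0.0, -0.005]
force: [0.0, 0.0, 0.6]
width: 85.5
gripper_force: 0.0
```

Run:
```python
from h import *
s=monitor.read_state(); print(s["clock"],np.round(s["eef_pos"],1),np.degrees(s["tool_rot"]).round(1),np.round(s["qpos"],2))
saggars("wrist","w13"); saggars("side"); saggars("top")
for n in("top","side"): stack(n,136)
print(go(597,380.4,6.5,-0.2))
```

```text
40.9667 [591.4 378.2 208.7] [180.   -0.   -0.3] [-1.03  0.88  0.88  1.39 -0.69  1.19 -1.65]
wrist z 44.3 44 [([274, 174], 596.2, 384.5, 91.7, 61.8, 0.2)]
side z 42.7 44 [([410, 169], 599.7, 377.4, 93.1, 68.6, 0.6)]
top z 44.1 44 [([140, 155], 596.4, 379.8, 91.0, 63.5, 1.6)]
stack top ([302, 146], 593.8, -40.4, 90.9, 60.5, -2.6) stand [0.3 0.1] z 135.9
stack side ([299, 229], 596.1, -42.4, 92.8, 61.7, -2.5) stand [ 2.7 -1.8] z 134.7
([0.59, -0.07, 20.19], np.float64(0.0))
```

View pics/w13.png

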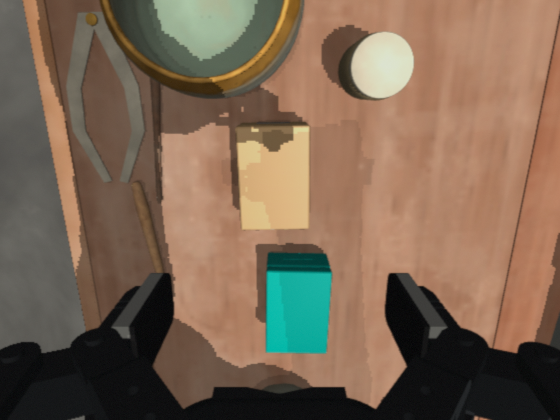

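saggar_2 is the buff box at (274,175); the bowl, the white jar and the turquoise decoy are clear of the finger paths. The stack so far is centred at (0.3,0.1). Picking up the last saggar.

Emit:
arm_command(
  series=[100, 0.3, -0.1, 3, 0, 100, 0.6, -0.2, 6, 0, 100, 0.6, -0.2, 9, 0, 100, 0.6, -0.2, 12, 0, 100, 0.6, -0.2, 14, 0],
)

```text
clock: 41.63
eef_pos: [595.5, 381.6, 65.1]
tool_rot: [3.14, 0.003, -0.003]
force: [0.8, -0.3, -1.5]
width: 85.6
gripper_force: 0.0
```

Emit:
arm_command(
  series=[100, 0, 0, 0, 0, 100, 0, 0, 2, 0, 100, 0, 0, 4, 0, 100, 0, 0, 5.8, 0, 100, 0, 0, 6, 0],
)

```text
clock: 42.05
eef_pos: [595.2, 381.6, 5.7]
tool_rot: [3.14, 0.004, -0.003]
force: [-0.5, -0.1, -0.8]
width: 85.2
gripper_force: 0.0
```

Emit:
arm_command(
  series=[100, 0, 0, 0, 0, 100, 0, 0, 0, 0, 60, 0, 0, 0, 0, 50, 0, 0, 0, 0, 50, 0, 0, 0, 0],
)

```text
clock: 42.47
eef_pos: [598.0, 382.5, 10.1]
tool_rot: [-3.14, -0.002, -0.002]
force: [-0.7, -0.1, 3.4]
width: 61.3
gripper_force: 67.1
```

Emit:
arm_command(
  series=[45, 0, 0, 0, 0, 45, 0, 0, 0, 0, 45, 0, 0, 0, 0, 45, 0, 0, 0, 0, 45, 0, 0, 0, 0],
)

```text
clock: 42.88
eef_pos: [598.0, 382.5, 10.1]
tool_rot: [-3.14, -0.002, -0.002]
force: [-0.3, -0.3, 6.7]
width: 61.1
gripper_force: 67.0
```

Emit:
arm_command(
  series=[45, 0, 0, -1, 0, 45, 0, 0, -4, 0, 45, 0, 0, -8, 0, 45, 0, 0, -12, 0, 45, 0, 0, -16, 0],
)

```text
clock: 43.3
eef_pos: [596.1, 381.6, 169.7]
tool_rot: [3.141, 0.001, -0.003]
force: [0.3, 0.7, -2.7]
width: 61.3
gripper_force: 66.1
```

Emit:
arm_command(
  series=[45, 0, 0, -2, 1, 45, 0, 0, -4, 1.9, 45, 0, 0, -4, 1.9, 45, 0, 0, -4, 1.9, 45, 0, 0, -4, 1.9],
)

```text
clock: 43.72
eef_pos: [595.7, 381.9, 206.5]
tool_rot: [3.141, 0.003, -0.036]
force: [-0.2, 0.5, -2.3]
width: 60.7
gripper_force: 66.5
```

Run:
```python
from h import *
s=monitor.read_state(); print(s["clock"],np.round(s["eef_pos"],1),np.degrees(s["tool_rot"]).round(1),s["width"],s["gripper_force"])
print(go(595,-40.4,200,-2.1))
p,d=snap("wrist"); e=np.array(monitor.read_state()["eef_pos"]); P=cloud("wrist",d)
m=(P[...,2]>e[2]+20)&(P[...,2]<e[2]+50)&(abs(P[...,0]-e[0])<60)&(abs(P[...,1]-e[1])<26)&(d>0)
print(np.percentile(P[m]-e,[1,50,99],axis=0).round(1))
```

```text
43.7167 [595.7 381.9 206.5] [180.    0.2  -2. ] 60.74417305397632 66.45237922668457
([1.44, 42.21, 0.65], np.float64(0.1))
[[-27.6 -25.5  21.6]
 [ 14.3  -0.1  34.1]
 [ 44.3  25.5  35.4]]
```

Emit:
arm_command(
  series=[45, 0, 2, 0, 0, 45, 0.1, 5, 0, 0, 45, 0.2, 8, 0, 0, 45, 0.3, 11, 0, 0, 45, 0.5, 14, 0, 0],
)

```text
clock: 44.18
eef_pos: [595.4, 240.6, 206.2]
tool_rot: [3.14, 0.003, -0.035]
force: [-0.4, 0.7, -3.0]
width: 61.1
gripper_force: 66.3
```

Emit:
arm_command(
  series=[45, 0.1, 3, 0, 0, 45, 0.2, 6, 0, 0, 45, 0.3, 9, 0, 0, 45, 0.4, 12, 0, 0, 45, 0.5, 15, 0, 0],
)

```text
clock: 44.6
eef_pos: [595.3, 90.6, 206.5]
tool_rot: [3.141, 0.003, -0.036]
force: [0.7, -0.4, -2.6]
width: 61.5
gripper_force: 66.3
```

Emit:
arm_command(
  series=[45, 0.1, 3, 0, 0, 45, 0.2, 6, 0, 0, 45, 0.3, 9, 0, 0, 45, 0.4, 11.5, 0, 0, 45, 0.5, 13.2, 0, 0],
)

```text
clock: 45.02
eef_pos: [595.3, -43.7, 207.0]
tool_rot: [3.14, 0.003, -0.039]
force: [0.2, -0.1, -2.3]
width: 60.9
gripper_force: 66.3
```

Emit:
arm_command(
  series=[45, 0, 0, 0, 0, 45, 0, 0, 0, 0, 45, 0, 0, 1, 0, 45, 0, 0, 2, 0, 45, 0, 0, 3, 0],
)

```text
clock: 45.43
eef_pos: [596.3, -38.3, 176.4]
tool_rot: [-3.141, 0.002, -0.033]
force: [-0.5, 0.6, -2.8]
width: 61.1
gripper_force: 66.2
```

Emit:
arm_command(
  series=[45, 0, 0, 1, 0, 45, 0, 0, 1.7, 0, 45, 0, 0, 1.7, 0, 45, 0, 0, 1.7, 0, 45, 0, 0, 1.7, 0],
)

```text
clock: 45.85
eef_pos: [597.1, -40.5, 161.5]
tool_rot: [3.141, -0.001, -0.036]
force: [-0.8, 0.7, -2.5]
width: 61.5
gripper_force: 66.2
```

Run:
```python
from h import *
s=monitor.read_state(); print(s["clock"],np.round(s["eef_pos"],1),np.degrees(s["tool_rot"]).round(1),s["width"],s["gripper_force"])
print(go(595.1,-40.4,145.4,-2.1))
```

```text
45.85 [597.1 -40.5 161.5] [180.   -0.   -2.1] 61.49401582192555 66.24072432518005
([-0.2, -0.0, 1.61], np.float64(0.0))
```

Emit:
arm_command(
  series=[45, -0.2, 0, 0.5, 0, 45, -0.2, 0, 1, 0, 45, -0.2, 0, 1.2, 0, 45, -0.2, 0, 1.3, 0, 45, -0.2, 0, 1.4, 0],
)

```text
clock: 46.27
eef_pos: [594.8, -40.2, 147.1]
tool_rot: [-3.142, 0.0, -0.036]
force: [-0.2, -0.1, -2.4]
width: 60.8
gripper_force: 66.2
```

Emit:
arm_command(
  series=[45, 0, 0, 0, 0, 45, 0, 0, 0, 0, 45, 0, 0, 0.05, 0, 45, 0, 0, 0.1, 0, 45, 0, 0, 0.1, 0],
)

```text
clock: 46.68
eef_pos: [594.8, -40.2, 146.3]
tool_rot: [-3.142, 0.0, -0.036]
force: [0.4, 0.0, -3.3]
width: 61.2
gripper_force: 66.2
```

Emit:
arm_command(
  series=[45, 0, 0, 0.05, 0, 45, 0, 0, 0.05, 0, 45, 0, 0, 0.1, 0, 45, 0, 0, 0.1, 0, 45, 0, 0, 0.1, 0],
)

```text
clock: 47.1
eef_pos: [594.9, -40.1, 145.8]
tool_rot: [-3.141, -0.0, -0.036]
force: [-1.7, 0.3, 2.4]
width: 61.4
gripper_force: 66.8
```

Contact. Releasing, retreating upward and moving aside to check.

Emit:
arm_command(
  series=[75, 0, 0, 0, 0, 80, 0, 0, 0, 0, 100, 0, 0, 0, 0, 100, 0, 0, 0, 0, 100, 0, 0, 0, 0],
)

```text
clock: 47.52
eef_pos: [594.9, -40.2, 145.2]
tool_rot: [3.141, -0.0, -0.036]
force: [-0.6, 0.2, -0.4]
width: 85.2
gripper_force: 0.0
```

Emit:
arm_command(
  series=[100, 0, 0, 0, 0, 100, 0, 0, -2, 0, 100, 0, 0, -5, 0, 100, 0, 0, -8, 0, 100, 0, 0, -11, 0],
)

```text
clock: 47.93
eef_pos: [594.4, -40.3, 256.4]
tool_rot: [3.141, 0.001, -0.036]
force: [1.1, -0.0, -0.1]
width: 85.4
gripper_force: 0.0
```

Emit:
arm_command(
  series=[100, -0.5, -2, 0, 0, 100, -1, -5, 0, 0, 100, -1.5, -8, 0, 0, 100, -2, -11, 0, 0, 100, -2.5, -14, 0, 0],
)

```text
clock: 48.35
eef_pos: [574.5, 102.0, 255.4]
tool_rot: [-3.141, -0.0, -0.036]
force: [0.8, 0.9, -0.0]
width: 85.5
gripper_force: 0.0
```

Emit:
arm_command(
  series=[100, -0.5, -2, 0, 0, 100, -1, -5, 0, 0, 100, -1.5, -8, 0, 0, 100, -2, -10, 0, 0, 100, -2, -10, 0, 0],
)

```text
clock: 48.77
eef_pos: [557.0, 207.9, 254.3]
tool_rot: [-3.139, 0.002, -0.027]
force: [0.4, -0.1, -0.6]
width: 85.3
gripper_force: 0.0
```

Emit:
arm_command(
  series=[100, 0, 0, 0, 0, 100, 0, 0, 0, 0, 100, 0, 0, 0, 0, 100, 0, 0, 0, 0, 100, 0, 0, 0, 0],
)

```text
clock: 49.18
eef_pos: [558.7, 200.1, 255.5]
tool_rot: [3.142, -0.0, -0.038]
force: [0.4, 0.5, -0.0]
width: 85.6
gripper_force: 0.0
```

Run:
```python
from h import *
s=monitor.read_state(); print(s["clock"],np.round(s["eef_pos"],1),s["force"])
for n in("top","side"): stack(n,180,"f_"+n)
print("sherds");sherds("top");sherds("side")
p,d=snap("top"); H,S,V=cv2.split(cv2.cvtColor(p,cv2.COLOR_RGB2HSV)); P=cloud("top",d)
m=(H<30)&(P[...,2]>64)&(P[...,2]<80)&(S>60)&(abs(P[...,1]+326)<60)&(abs(P[...,0]-493)<60);print("grip",rect("top",m,72,50))
a=cv2.imread("pics/f_side.png")[150:310,150:370]; b=cv2.imread("pics/f_top.png")[90:260,60:460]
cv2.imwrite("pics/final.png",np.vstack([cv2.resize(b,(660,280)),cv2.resize(a,(440,320))[:, :].copy() if 0 else cv2.copyMakeBorder(cv2.resize(a,(440,320)),0,0,0,220,cv2.BORDER_CONSTANT)]))
```

```text
49.1833 [558.7 200.1 255.5] [ 0.38601203  0.53239846 -0.02315385]
stack top ([302, 142], 592.7, -39.8, 91.7, 59.9, -0.4) stand [-0.8  0.7] z 179.7
stack side ([299, 221], 596.0, -42.6, 93.8, 62.0, -1.6) stand [ 2.6 -2. ] z 178.8
sherds
sherd? [319, 210] stand [-144.  -51.] size (35.8, 30.5)
sherd? [275, 206] stand [-142.   61.] size (31.9, 27.4)
grip [([416, 191], 492.5, -325.8, 52.0, 22.1, 81.6)]
```

View pics/final.png

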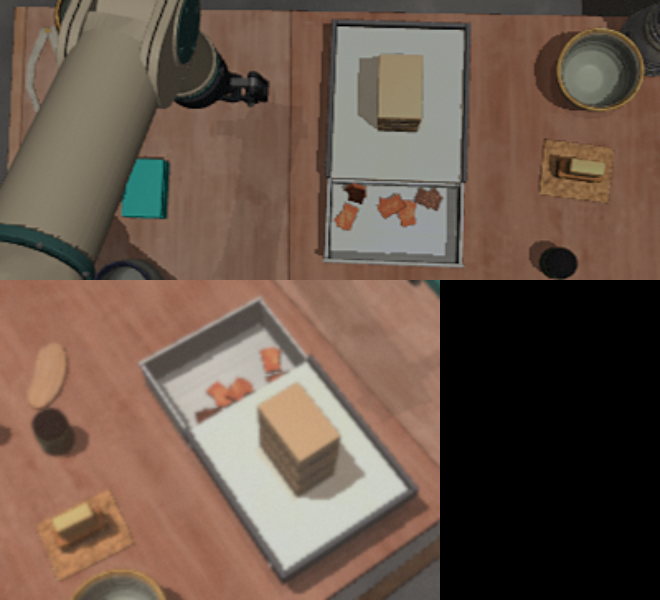

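The final view shows the three saggars in one square column at the shelf's middle, (400,90) in the upper half. The five sherds are in the tray and the scraper stands on its pad at (585,168). Handing the job in.

```bash
python3 -c "
from cell import workorder; print(workorder.finish_job())"
```

```text
the job is handed in; nothing more can be done
None
```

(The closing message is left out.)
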